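Set wet glaze-test tiles into the kiln setter and clear the glazing place

TASK

Clear up after the glaze test: the freshly glazed test tiles are still wet, so use the cranked lifter to carry each one, level and never touched by the gripper or arm, from its glazing stand into a pocket of the sand-coloured kiln setter, one tile flat in each. Put the lifter back with its blade flat on the middle of the patterned tile it came from, and turn the rinsed cup mouth down over the drainer's peg, fully home, to dry; leave the glaze pot, the jars and the stamping block where they are.

Things in the scene. Friction and masses are not known exactly. Their poses are not given: they have to be found in the camera images.
- setter: sand-coloured cast kiln setter, fixed, 91 x 261 mm, 40 mm high. Three pockets along its y, 85 mm apart, each 79 x 79 mm, open above, fenced by lips 6 mm high; a tile lies on a 17.5 mm ledge at either side. Between the ledges a blade channel 44 mm wide runs through along x, open at front (-x) and back, its floor 28 mm below the ledges. Origin: centre of underside
- bay_a (a point): floor of the left (+y) pocket of the kiln setter, at its centre and on the level of the two ledges that carry a tile (34 mm above the setter's underside); axes as the setter's
- bay_b (a point): floor of the middle pocket of the kiln setter, at its centre and on the level of the two ledges that carry a tile (34 mm above the setter's underside); axes as the setter's
- bay_c (a point): floor of the right (-y) pocket of the kiln setter, at its centre and on the level of the two ledges that carry a tile (34 mm above the setter's underside); axes as the setter's
- stand_wheel: glazing stand on the head of the cast-iron banding wheel, 150 mm above the bench (head 150 mm across, axis at x 0.55, y 0.18; it does not turn), fixed: 90 x 84 mm ply base 6 mm thick, two brass-topped battens along its x (which points away from the robot), 46 mm clear between them, tops 28.5 mm above its underside; a blade can pass between them under the tile. Origin: centre of its underside
- stand_mid: glazing stand on the bench, in the middle, fixed: 90 x 84 mm ply base 6 mm thick, two brass-topped battens along its x (which points away from the robot), 46 mm clear between them, tops 28.5 mm above its underside; a blade can pass between them under the tile. Origin: centre of its underside
- stand_right: glazing stand on the bench, at the right, fixed: 90 x 84 mm ply base 6 mm thick, two brass-topped battens along its x (which points away from the robot), 46 mm clear between them, tops 28.5 mm above its underside; a blade can pass between them under the tile. Origin: centre of its underside
- tile_blue: wet glazed test tile, blue: 70 x 70 x 7 mm terracotta square, about 80 g, lying level across the battens of the stand on the banding wheel. Origin: centre of its underside; z up, x along the battens to within a few degrees. Absent on some days
- tile_green: wet glazed test tile, green: 70 x 70 x 7 mm terracotta square, about 80 g, lying level across the battens of the middle stand. Origin: centre of its underside; z up, x along the battens to within a few degrees. Absent on some days
- tile_amber: wet glazed test tile, amber: 70 x 70 x 7 mm terracotta square, about 80 g, lying level across the battens of the right-hand stand. Origin: centre of its underside; z up, x along the battens to within a few degrees. Absent on some days
- lifter: cranked lifter, 0.17 kg, stands by itself on its flat steel blade: x -25 to +100 mm, 36 mm wide (26 at the tip), 3 mm thick, tip at +x. Neck 22 mm wide climbs from x = -8 back to -34 mm. Handle: level dark wooden bar, x -43 to -143 mm, 18 mm wide with flat sides, 22 mm high, axis 60 mm above the blade's underside. Carry a tile with its centre near x = 55 mm. Origin: blade underside; z up
- lifter_blade (a point): middle of the underside of the lifter's blade, 37.5 mm ahead of the lifter's origin
- lifter_grip (a point): a good grip on the lifter's handle: on its axis, 70 mm behind the lifter's origin and 60 mm above it; axes as the lifter's
- rest_tile: the lifter's rest: a blue and white patterned wall tile lying on the bench, 150 x 150 x 8 mm, fixed. Origin: centre of its underside
- rest_top (a point): middle of the patterned tile's top face, 8 mm above the bench
- drainer: grey cup drainer, fixed: tray 120 mm (x) by 180 mm (y), floor 4 mm, rim 18 mm high; two ribs along x at y = -66 and -18 mm (8 mm thick, tops 18 mm above the underside) cradle the cup; the drying peg stands at y = +42 mm. Origin: centre of its underside
- peg_top (a point): centre of the flat top of the wooden drying peg, 81 mm above the bench; peg 17 mm thick with a head 24 mm across in its top 9 mm
- cup: rinsed white cup, blue rim: cylinder 58 mm across, 72 mm long, 51 mm wide inside, bottom 5 mm thick, about 90 g, lying on its side in the drainer, axis about 37 mm above the bench. Origin: middle of its axis; x runs along the axis from bottom to mouth (straight down when it hangs on the peg: the bottom then rests on the peg top, the mouth is 14 mm above the bench)
- cup_mouth (a point): centre of the cup's mouth, 36 mm from its origin along x
- cup_base (a point): centre of the outer face of the cup's bottom, 36 mm from its origin against x
- pot_pale: low plastic pot with pale blue glaze, 71 mm wide, 43 mm high, behind the work; leave alone. Origin: centre of its underside
- jar_verdete: green pigment jar with a red lid, 54 mm wide, 58 mm high, behind the work; leave alone. Origin: centre of its underside
- jar_cobalto: dark blue pigment jar with a black lid, 48 mm wide, 58 mm high, behind the work; leave alone. Origin: centre of its underside
- stamp_block: wooden stamping block with a turned knob, 62 x 62 x 64 mm, at the left; leave alone. Origin: centre of its underside
Things that resemble listed ones, but are neither listed nor needed, are in the scene too. What is shaped like the tile_green but black is not meant.

How it is judged:
At the end, for the whole second after the job is handed in: each test tile present rests in a setter pocket, within 11 mm of its centre, 4 mm of ledge height and 3 degrees of level; lifter flat on its blade, mid-blade within 40 mm of the patterned tile's middle; cup mouth down on the peg within 20 mm of its axis, bottom at most 10 mm above its top; all still (((horizontal distance between tile_blue and bay_a below 0.011 m and z of tile_blue in the frame of bay_a between -0.004 and 0.004 m) or (horizontal distance between tile_blue and bay_b below 0.011 m and z of tile_blue in the frame of bay_b between -0.004 and 0.004 m) or (horizontal distance between tile_blue and bay_c below 0.011 m and z of tile_blue in the frame of bay_c between -0.004 and 0.004 m)) and angle between each of tile_blue, tile_green, tile_amber's own z axis and vertical below 0.05 rad and linear speed of each of tile_blue, tile_green, tile_amber, lifter, cup below 0.02 m/s and ((horizontal distance between tile_green and bay_a below 0.011 m and z of tile_green in the frame of bay_a between -0.004 and 0.004 m) or (horizontal distance between tile_green and bay_b below 0.011 m and z of tile_green in the frame of bay_b between -0.004 and 0.004 m) or (horizontal distance between tile_green and bay_c below 0.011 m and z of tile_green in the frame of bay_c between -0.004 and 0.004 m)) and ((horizontal distance between tile_amber and bay_a below 0.011 m and z of tile_amber in the frame of bay_a between -0.004 and 0.004 m) or (horizontal distance between tile_amber and bay_b below 0.011 m and z of tile_amber in the frame of bay_b between -0.004 and 0.004 m) or (horizontal distance between tile_amber and bay_c below 0.011 m and z of tile_amber in the frame of bay_c between -0.004 and 0.004 m)) and horizontal distance between lifter_blade and rest_top below 0.04 m and z of lifter_blade in the frame of rest_top below 0.005 m and angle between lifter's own z axis and vertical below 0.08 rad and horizontal distance between cup and peg_top below 0.02 m and z of cup_base in the frame of peg_top between 0 and 0.01 m and z of cup_mouth in the frame of peg_top below -0.055 m); the robot touches nothing.
It fails at once if the gripper or arm touches a wet test tile (contact force between any of the fingers, the arm and tile_blue above 0.3 N or contact force between any of the fingers, the arm and tile_green above 0.3 N or contact force between any of the fingers, the arm and tile_amber above 0.3 N).
It fails at once if a wet test tile is tilted more than about 15 degrees (angle between any of tile_blue, tile_green, tile_amber's own z axis and vertical above 0.27 rad).
It fails at once if a glaze pot, a pigment jar or the stamping block is pushed more than 30 mm (distance of any of pot_pale, jar_verdete, jar_cobalto, stamp_block from where it was at the start of the episode above 0.03 m).
Of tile_blue, tile_green, tile_amber only 2 to 3 are there at a start; the rules pass over those that are not, and their reading is None.
At some moment in a run one of lifter, cup may be knocked a few centimetres aside while the robot is not near it.
It also fails if it takes over 210 s, if anything falls off the work surface, if the arm or the gripper's body presses on something with over 40 N, if the wrist force passes 120 N, or if a joint passes its speed limit or range.

ROBOT

A 6-joint arm with a two-finger parallel gripper is mounted at the origin on a cart in front of the work surface, level with it; the furniture and walls round the work are solid. World frame = base frame: x ahead of the robot, y to its left, z up, the work surface at z = 0. Lengths are in m, angles in rad, forces in N, time in s.
With the tool pointing down it reaches from about 0.25 to 0.725 m from the base axis. Payload 4 kg.
Tool frame: the origin (TCP) lies on the centre line of the jaws, within the pads' length; the fingertips stand 17 mm ahead of it and the grasp point (between the pads) lies 2 mm behind it; z points along the fingers, y is the line along which they close (so a half turn about z gives the same grasp; the last joint's range is limited). The gripper opens to 85 mm and grips with 20 to 120 N. Pads are 22 mm wide; open, the fingers measure 114 mm over their backs; the gripper's body (76 mm by 85 mm) begins 54 mm behind the grasp point. The pads swing forward as they close: fully open they stand 13 mm farther back than shut.
Start: joints at [1.229, 0.241, 0.005, 1.335, 0, 1.571], TCP at [0.168, 0.471, 0.248] pointing down, gripper open.
Joint ranges: [-2.72, 2.72], [-1.05, 1.87], [-1.09, 1.28], [-1.99, 2.15], [-1.42, 1.44], [-3.14, 3.14]. Speed limits (rad/s): [2.79, 2.79, 3.14, 3.14, 3.14, 3.14].

INTERFACE

Orientations are given as a unit quaternion [x, y, z, w].
In Python, from workcell import get_obs, imaging, order gives the robot as it stands.
- The arm moves only by the tool apply_moves, never from a script. Its argument "targets" is a list that holds one entry, the list of rows, each a list of 5 numbers: the shift along the world's x, y, z in units of 40 mm (1.0 is 40 mm), then the turn about the world's z in degrees, then the gripper command: -1 is shut, 1 is fully open, values between are in proportion. In form: [[[dx, dy, dz, turn, fingers], ...]]. A call has 1 to 8 rows; each row shifts and turns the commanded pose from where the row before left it; what a row does not reach is not made up. A row lasts 1/12 s, in which the tool goes at most 41.7 mm and 7.16 degrees, less where a joint would pass 70% of its speed; a pose out of reach is approached as far as the arm can. A call is refused whole if a number of a shift passes 1 or a number of a turn 7.16, either way. A call with a gripper value outside its range is refused whole. The fingers move at their own pace and stop on an object; the grip force is fixed at half the most. Time passes only in rows, so rows that do not move let the fingers close. It gives the time, the measured TCP pose, the force, the opening and the grip force at its end, in the units of the state.
- get_obs(): the state, without advancing time (a new reading comes with each control period).
- imaging.camera(name): name is "scene" or "side" or "wrist"; returns (picture, depth): 400x640x3 uint8, blue, green, red; 400x640 float32, m along the optical axis (not along the pixel's ray), 0 where there is no reading.
- imaging.get_calibration(name): a dict with "camera_matrix" (3x3 intrinsics, pixels), "eye" and "rotation" of the camera in the world; the wrist camera has in their place "hand_eye" (4x4, takes a point from camera to tool coordinates, whose origin is the TCP and whose axes are the flange's). Camera axes: x right, y down, z forward; pixel columns grow to the right and rows downward; lengths in m; the calibration is good to about 2 mm. A picture is of the moment at which its call begins: read the wrist's pose just before it. get_calibration takes no time and is no camera call.
- order.job_done(): hands the job in; it is judged then, once.
The state is a dict: "clock": time; "joint_pos": joint angles; "joint_vel": joint speeds; "tau": joint torques, N m; "eef_pos": TCP position; "tool_rot": TCP orientation; "ft_force": force on the tool from outside, world axes, zero at the start; "ft_torque": the same for the moment, N m; "grip_width": finger opening in m; "grasp_force": force on a finger pad.
Only numpy, scipy, OpenCV 4.12 (cv2) and the standard library are available. Lean on these libraries where they do the work, as an engineer would, in place of code of your own. Each camera call takes 0.05 s, during which the arm holds its last target. There are 200 camera calls.

## Working session

There is one attempt and no reset: what is moved stays moved. The work goes in short steps, Python scripts to look and compute and a tool call to move; the robot and the scene stay as the last step left them, time stands still between calls to the robot, and variables do not carry over. Pictures are saved under pics/ and viewed, at most 14 in all, crops included, and the job is handed in when it is done.

Besides the shell and the picture viewer there is one more tool, called after "Request:" as name(argument=value, ...), one argument or row to a line, values as JSON. apply_moves: Moves the arm, as the interface text tells. Its arguments: {"type":"object","properties":{"targets":{"type":"array","items":{"type":"array","items":{"type":"array","items":{"type":"number"}}}}},"required":["targets"]}

```bash
mkdir -p pics; cat > h.py <<'E'
import numpy as np, cv2
from workcell import get_obs, imaging, order
from scipy.spatial.transform import Rotation as R
def cam(name,save=None):
    o=get_obs(); im,d=imaging.camera(name); c=imaging.get_calibration(name)
    K=np.array(c["camera_matrix"])
    if name=="wrist":
        H=np.array(c["hand_eye"]); T=np.eye(4); T[:3,:3]=R.from_quat(o["tool_rot"]).as_matrix(); T[:3,3]=o["eef_pos"]
        T=T@H
    else:
        T=np.eye(4); T[:3,:3]=np.array(c["rotation"]); T[:3,3]=np.array(c["eye"])
    if save: cv2.imwrite("pics/"+save+".png",im); np.savez("pics/"+save+".npz",im=im,d=d,K=K,T=T)
    return im,d,K,T
def load(s):
    z=np.load("pics/"+s+".npz"); return z["im"],z["d"],z["K"],z["T"]
def cloud(d,K,T):
    v,u=np.mgrid[:d.shape[0],:d.shape[1]]
    p=np.stack([(u-K[0,2])*d/K[0,0],(v-K[1,2])*d/K[1,1],d],-1)
    w=p@T[:3,:3].T+T[:3,3]; w[d==0]=np.nan; return w
def proj(P,K,T):
    q=(np.atleast_2d(P)-T[:3,3])@T[:3,:3]; return np.c_[q[:,0]/q[:,2]*K[0,0]+K[0,2],q[:,1]/q[:,2]*K[1,1]+K[1,2]]
E
python3 - <<'E'
from h import *
for n in("scene","side","wrist"): 
    im,d,K,T=cam(n,n+"0"); print(n,T.round(3).tolist(),K.round(0).tolist())
print(get_obs())
E
```

```text
Traceback (most recent call last):
  File "h.py", line 11, in cam
    T=np.eye(4); T[:3,:3]=np.array(c["rotation"]); T[:3,3]=np.array(c["eye"])
                 ~^^^^^^^
ValueError: could not broadcast input array from shape (4,) into shape (3,3)
```

```bash
sed -i 's/np.array(c\["rotation"\])/R.from_quat(c["rotation"]).as_matrix()/' h.py
python3 - <<'E'
from h import *
for n in("scene","side","wrist"): 
    im,d,K,T=cam(n,n+"0"); print(n,T.round(3).tolist(),K.round(0).tolist())
print(get_obs())
E
```

```text
scene [[-0.491, -0.569, 0.66, -0.68], [-0.871, 0.302, -0.388, 0.82], [0.021, -0.765, -0.644, 1.368], [0.0, 0.0, 0.0, 1.0]] [[441.0, 0.0, 322.0], [0.0, 441.0, 203.0], [0.0, 0.0, 1.0]]
side [[0.999, -0.003, -0.032, 0.634], [0.024, -0.585, 0.81, -1.31], [-0.021, -0.811, -0.585, 1.105], [0.0, 0.0, 0.0, 1.0]] [[482.0, 0.0, 324.0], [0.0, 482.0, 202.0], [0.0, 0.0, 1.0]]
wrist [[0.335, 0.896, 0.29, 0.092], [0.942, -0.319, -0.104, 0.497], [-0.001, 0.308, -0.951, 0.374], [0.0, 0.0, 0.0, 1.0]] [[342.0, 0.0, 319.0], [0.0, 342.0, 195.0], [0.0, 0.0, 1.0]]
{'clock': 0.2, 'joint_pos': array([1.22900543e+00, 2.41119235e-01, 4.25301725e-03, 1.33520412e+00,
       6.92522618e-06, 1.57079477e+00]), 'joint_vel': array([-0.00151956, -0.00293879,  0.00261924, -0.00182411, -0.00075651,
        0.00040751]), 'tau': array([ 3.56295222e-04, -3.72246623e+01,  2.52395242e+01,  1.23680753e-02,
        3.30579076e-05, -6.26574291e-06]), 'eef_pos': array([0.16746803, 0.47074815, 0.24776148]), 'tool_rot': array([ 1.70064021e-01,  9.85432810e-01, -6.27137950e-04, -1.11745017e-04]), 'ft_force': array([ 0.33957975,  1.03643635, -1.20119578]), 'ft_torque': array([-0.04937616, -0.02930871,  0.01564449]), 'grasp_force': 0.0, 'grip_width': 0.08559410886355501}
```

View pics/scene0.png

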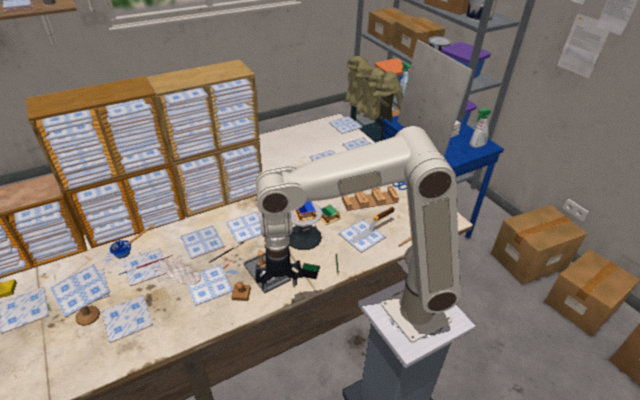

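View pics/side0.png

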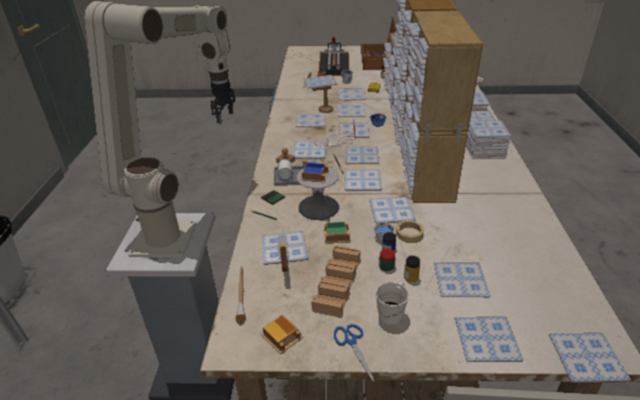

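The side view shows: blue tile on wheel (315,172), green on middle stand (337,230), amber on right stand (281,333), setter (337,282), lifter on patterned tile (285,248), cup/drainer (290,168). A dark, green-black tile at (272,197) is the decoy and lies on the bench without a stand. I enlarge the work area.

```bash
python3 - <<'E'
from h import *
im,d,K,T=load("side0")
c=im[140:360,225:445]; cv2.imwrite("pics/c1.png",cv2.resize(c,None,fx=2.7,fy=2.7,interpolation=cv2.INTER_CUBIC))
w=cloud(d,K,T)
for n,(u,v) in dict(blue=(315,169),green=(337,230),amber=(281,333),rest=(268,240),set1=(346,254),set4=(328,307),bench=(300,290),handle=(284,258),black=(272,197),cup=(287,168),block=(285,155)).items(): print(n,w[v,u].round(3))
E
```

```text
blue [0.547 0.165 0.186]
green [0.626 0.006 0.032]
amber [ 0.472 -0.445  0.032]
rest [ 0.383 -0.021  0.009]
set1 [ 0.656 -0.114  0.027]
set4 [ 0.6   -0.342  0.024]
bench [ 0.51  -0.252  0.001]
handle [ 0.46  -0.193  0.082]
black [0.368 0.239 0.011]
cup [0.42  0.367 0.065]
block [0.395 0.532 0.031]
```

View pics/c1.png

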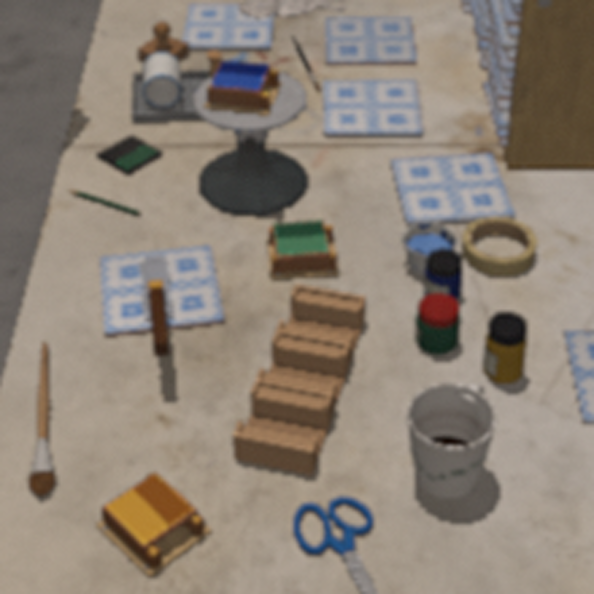

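The crop confirms it: only the blue, green and amber tiles sit on stands, and the dark tile on the bench (130,155 in the crop) is the decoy. First I'll take a close look at the cup and drainer.

Request:
apply_moves(
  targets=[
    [[0.5,-0.3,0.3,0,1],[0.8,-0.5,0.4,0,1],[0.8,-0.6,0.4,0,1],[0.8,-0.6,0.4,0,1],[0.8,-0.6,0.3,0,1],[0.5,-0.4,0.2,0,1],[0.3,-0.2,0,0,1],[0,0,0,0,1]],
  ],
)

```text
clock: 0.87
eef_pos: [0.3479, 0.3431, 0.3277]
tool_rot: [0.172, 0.985, 0.0, 0.001]
ft_force: [-0.4, 0.3, 0.7]
grip_width: 0.0853
grasp_force: 0.0
```

```bash
python3 - <<'E'
from h import *
im,d,K,T=cam("wrist","w1"); print(get_obs()["eef_pos"],get_obs()["clock"])
E
```

```text
[0.34641068 0.34384116 0.32714415] 0.9167
```

View pics/w1.png

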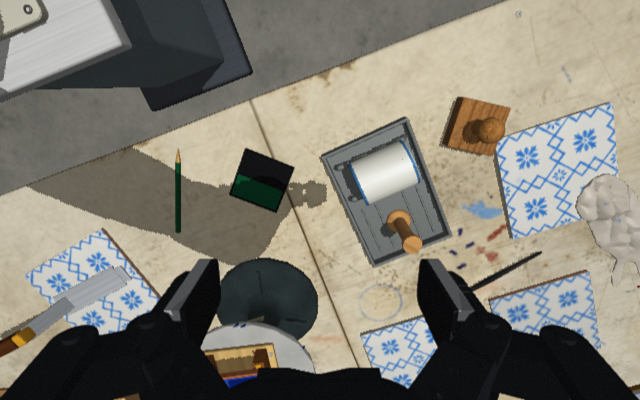

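Cup at (385,172), peg at (402,222) in the grey drainer, stamp block (478,125), dark decoy tile (262,180). I need to know which end of the cup is the mouth.

```bash
python3 - <<'E'
from h import *
im,d,K,T=load("w1"); w=cloud(d,K,T)
cv2.imwrite("pics/c2.png",cv2.resize(im[100:280,310:460],None,fx=3.3,fy=3.3,interpolation=cv2.INTER_CUBIC))
for n,(u,v) in dict(c=(385,165),cL=(362,180),cR=(408,155),peg=(397,214),peg2=(400,216),t1=(323,155),t2=(404,120),t3=(374,263),t4=(451,236)).items(): print(n,w[v,u].round(3))
x,y,z=w[...,0],w[...,1],w[...,2]
reg=np.zeros(d.shape,bool); reg[120:270,315:460]=1
m=reg&(z>0.04)&(z<0.075)&(im.min(-1)>150)
p=w[m]; c,_,_=cv2.minAreaRect(p[:,:2].astype(np.float32)); print("cup",cv2.minAreaRect(p[:,:2].astype(np.float32)),p[:,2].max())
m=reg&(z>0.076)&(z<0.09); p=w[m]; print("peg",p.mean(0),len(p),p.max(0),p.min(0))
m=reg&(z>0.012)&(z<0.022); p=w[m]; print("drainer",cv2.minAreaRect(p[:,:2].astype(np.float32)))
E
```

```text
c [0.385 0.413 0.061]
cL [0.392 0.382 0.064]
cR [0.381 0.441 0.064]
peg [0.471 0.414 0.01 ]
peg2 [0.476 0.418 0.011]
t1 [0.358 0.346 0.012]
t2 [0.349 0.456 0.019]
t3 [0.53  0.362 0.017]
t4 [0.525 0.475 0.018]
cup ((0.39740321040153503, 0.4123595952987671), (0.04917476698756218, 0.06880039721727371), 4.4042487144470215) 0.06813260601723725
peg [0.48279077 0.41314076 0.08129426] 308 [0.49582198 0.42499817 0.08478204] [0.47194273 0.40156315 0.07634962]
drainer ((0.4403367340564728, 0.4356721341609955), (0.18055212497711182, 0.1722797155380249), 5.093659400939941)
```

View pics/c2.png

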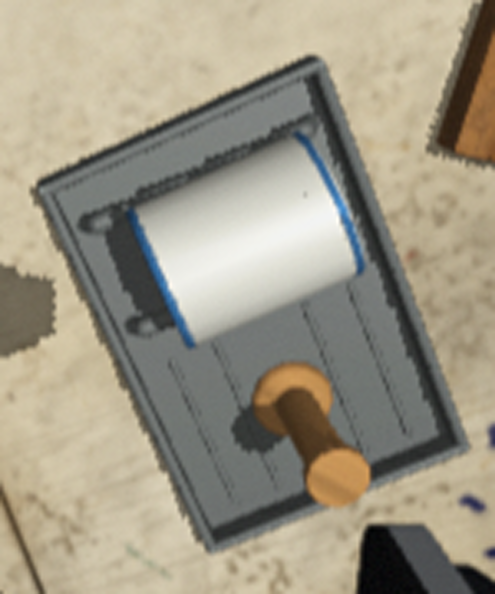

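```bash
python3 - <<'E'
from h import *
im,d,K,T=load("side0"); w=cloud(d,K,T)
u0,v0=proj([0.395,0.376,0.037],K,T)[0]; print(u0,v0)
for v in range(int(v0)-10,int(v0)+11,2): print(v,[tuple((w[v,u]*1000).round().astype(int)) for u in range(int(u0)-4,int(u0)+8,4)])
cv2.imwrite("pics/c3.png",cv2.resize(im[140:200,260:340],None,fx=8,fy=8,interpolation=cv2.INTER_CUBIC))
E
```

```text
281.6382182550432 172.72676547879888
162 [(np.int64(356), np.int64(533), np.int64(-5)), (np.int64(389), np.int64(427), np.int64(58)), (np.int64(408), np.int64(407), np.int64(70))]
164 [(np.int64(359), np.int64(508), np.int64(-1)), (np.int64(391), np.int64(406), np.int64(61)), (np.int64(409), np.int64(397), np.int64(66))]
166 [(np.int64(360), np.int64(495), np.int64(-3)), (np.int64(391), np.int64(402), np.int64(54)), (np.int64(410), np.int64(386), np.int64(63))]
168 [(np.int64(365), np.int64(459), np.int64(8)), (np.int64(394), np.int64(377), np.int64(59)), (np.int64(402), np.int64(443), np.int64(18))]
170 [(np.int64(366), np.int64(449), np.int64(5)), (np.int64(385), np.int64(434), np.int64(14)), (np.int64(401), np.int64(441), np.int64(10))]
172 [(np.int64(377), np.int64(367), np.int64(46)), (np.int64(387), np.int64(418), np.int64(14)), (np.int64(403), np.int64(423), np.int64(11))]
174 [(np.int64(368), np.int64(425), np.int64(0)), (np.int64(387), np.int64(409), np.int64(10)), (np.int64(403), np.int64(416), np.int64(5))]
176 [(np.int64(370), np.int64(406), np.int64(1)), (np.int64(389), np.int64(389), np.int64(13)), (np.int64(405), np.int64(397), np.int64(7))]
178 [(np.int64(372), np.int64(389), np.int64(3)), (np.int64(391), np.int64(371), np.int64(14)), (np.int64(407), np.int64(375), np.int64(12))]
180 [(np.int64(374), np.int64(370), np.int64(5)), (np.int64(390), np.int64(371), np.int64(4)), (np.int64(407), np.int64(369), np.int64(6))]
182 [(np.int64(377), np.int64(347), np.int64(10)), (np.int64(394), np.int64(339), np.int64(15)), (np.int64(410), np.int64(344), np.int64(12))]
```

View pics/c3.png

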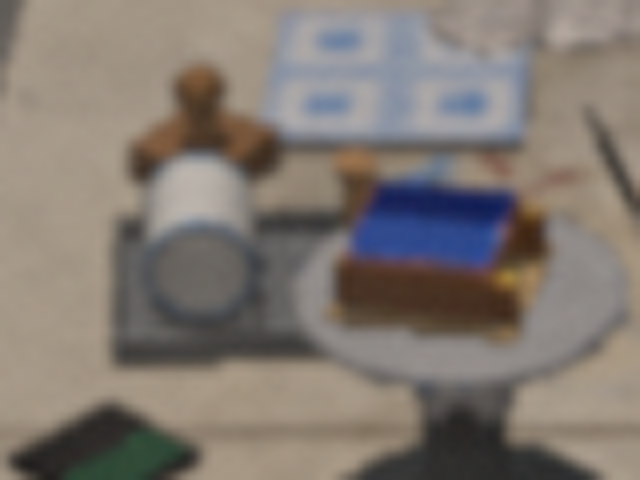

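The rays through the cup's near (-y) end land inside it (y up to 0.44), so the mouth faces -y. The yaw is about -85°, with the cup near (0.398, 0.412) and the peg near (0.483, 0.413). I'll grip it mid-length.

Request:
apply_moves(
  targets=[
    [[0.15,0.2,-0.5,-7,1],[0.15,0.2,-0.5,-7,1],[0.15,0.2,-0.5,-7,1],[0.15,0.2,-0.5,-7,1],[0.15,0.2,-0.5,-7,1],[0.15,0.2,-0.5,-7,1],[0.15,0.2,-0.5,-7,1],[0.15,0.2,-0.5,-7,1]],
  ],
)

```text
clock: 1.58
eef_pos: [0.392, 0.4098, 0.1656]
tool_rot: [0.614, 0.789, -0.001, -0.0]
ft_force: [0.0, 0.7, -0.4]
grip_width: 0.0855
grasp_force: 0.0
```

Request:
apply_moves(
  targets=[
    [[0.025,0.06,-0.5,-4.7,1],[0.025,0.06,-0.5,-4.7,1],[0,0,0,0,1],[0,0,0,0,1],[0,0,0,0,1]],
  ],
)

```text
clock: 2.0
eef_pos: [0.3949, 0.4142, 0.128]
tool_rot: [0.674, 0.738, 0.0, -0.0]
ft_force: [-0.5, 1.0, 0.2]
grip_width: 0.0857
grasp_force: 0.0
```

```bash
python3 - <<'E'
from h import *
im,d,K,T=cam("wrist","w2"); o=get_obs(); print(o["eef_pos"],R.from_quat(o["tool_rot"]).as_matrix().round(3).tolist())
w=cloud(d,K,T);x,y,z=w[...,0],w[...,1],w[...,2]
m=(z>0.045)&(z<0.075)&(im.min(-1)>140)&(abs(x-.398)<.06)&(abs(y-.41)<.08)
p=w[m]; print(cv2.minAreaRect(p[:,:2].astype(np.float32)),p.min(0),p.max(0))
t=p[p[:,2]>p[:,2].max()-.004]; print("top",t.mean(0))
E
```

```text
[0.39543582 0.41440485 0.12864612] [[-0.09, 0.996, 0.001], [0.996, 0.09, 0.002], [0.001, 0.001, -1.0]]
((0.3988117277622223, 0.4182426333427429), (0.05197654664516449, 0.057863444089889526), 4.743175506591797) [0.37105318 0.387523   0.04808938] [0.42494295 0.44878104 0.06800197]
top [0.39809384 0.42664676 0.0653824 ]
```

View pics/w2.png

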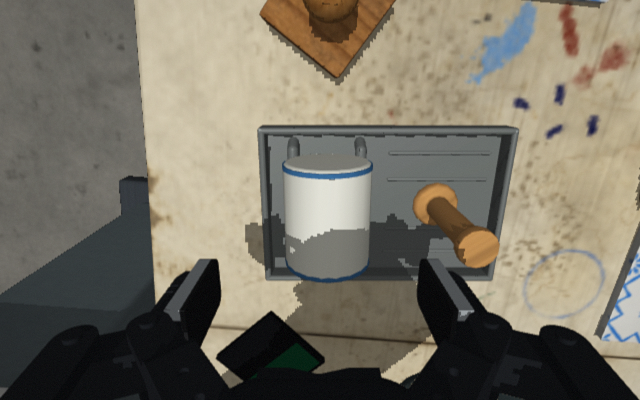

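This confirms it: the closed base is at +y (327,163), the open rim at -y (327,278), and the jaws straddle the cup. Descending, gripping and lifting.

Request:
apply_moves(
  targets=[
    [[0.07,0,-0.3,0,1],[0,0,-0.5,0,1],[0,0,-0.5,0,1],[0,0,-0.5,0,1],[0,0,-0.3,0,1],[0,0,-0.1,0,1],[0,0,0,0,1],[0,0,0,0,1]],
  ],
)

```text
clock: 2.72
eef_pos: [0.3989, 0.4143, 0.0407]
tool_rot: [0.675, 0.738, 0.001, 0.0]
ft_force: [0.7, -0.1, 0.0]
grip_width: 0.0854
grasp_force: 0.0
```

Request:
apply_moves(
  targets=[
    [[0,0,0,0,-1],[0,0,0,0,-1],[0,0,0,0,-1],[0,0,0,0,-1],[0,0,0,0,-1],[0,0,0,0,-1],[0,0,0,0,-1],[0,0,0,0,-1]],
  ],
)

```text
clock: 3.38
eef_pos: [0.4002, 0.4144, 0.0416]
tool_rot: [0.676, 0.737, 0.002, 0.001]
ft_force: [1.5, -1.6, 5.9]
grip_width: 0.0567
grasp_force: 63.0
```

Request:
apply_moves(
  targets=[
    [[0,0,0.2,0,-1],[0,0,0.4,0,-1],[0,0,0.5,0,-1],[0,0,0.5,0,-1],[0,0,0.5,0,-1],[0,0,0.5,0,-1],[0,0,0.2,0,-1],[0,0,0,0,-1]],
  ],
)

```text
clock: 4.05
eef_pos: [0.3992, 0.4147, 0.1541]
tool_rot: [0.675, 0.737, 0.003, -0.0]
ft_force: [0.3, 0.2, 0.1]
grip_width: 0.0568
grasp_force: 63.9
```

```bash
python3 - <<'E'
from h import *
im,d,K,T=cam("wrist","w3"); o=get_obs(); print(o["eef_pos"],o["grip_width"],o["grasp_force"],o["ft_force"])
w=cloud(d,K,T);x,y,z=w[...,0],w[...,1],w[...,2]
m=(z>0.09)&(z<0.24)&(im.min(-1)>120)&(abs(x-.398)<.03)&(abs(y-.41)<.07)
p=w[m]; print(p.min(0),p.max(0)); 
for a in np.arange(.37,.46,.01):
  q=p[abs(p[:,1]-a)<.004]; print(a.round(2),len(q), q[:,2].max() if len(q) else 0)
m=(z>0.076)&(z<0.09)&(abs(x-.483)<.03)&(abs(y-.413)<.03); print("peg",w[m].mean(0),m.sum())
E
```

```text
[0.39853459 0.41400831 0.1522607 ] 0.05697859930613658 63.933041766285896 [ 1.30197779  0.67098264 -0.86606749]
[0.36802725 0.41883086 0.15255657] [0.42799501 0.4496355  0.18097278]
0.37 0 0
0.38 0 0
0.39 0 0
0.4 0 0
0.41 0 0
0.42 250 0.17598063519099055
0.43 1978 0.18097278033452377
0.44 2408 0.17982193512033054
0.45 711 0.17905318187320873
0.46 0 0
peg [0.48276325 0.41443009 0.08118887] 1113
```

Request:
apply_moves(
  targets=[
    [[0.2,-0.1,0,0,-1],[0.4,-0.2,0,0,-1],[0.5,-0.24,0,0,-1],[0.5,-0.24,0,0,-1],[0.4,-0.2,0,0,-1],[0.2,-0.09,0,0,-1],[0,0,-0.3,0,-1],[0,0,-0.3,0,-1]],
  ],
)

```text
clock: 4.77
eef_pos: [0.487, 0.37, 0.1261]
tool_rot: [0.676, 0.737, -0.0, -0.0]
ft_force: [0.6, 0.1, -0.8]
grip_width: 0.0566
grasp_force: 63.9
```

Request:
apply_moves(
  targets=[
    [[0,0,-0.2,0,-1],[0,0,-0.15,0,-1],[0,0,-0.1,0,-1],[0,0,-0.1,0,-1],[0,0,-0.1,0,-1],[0,0,-0.1,0,-1],[0,0,-0.1,0,-1],[0,0,-0.1,0,-1]],
  ],
)

```text
clock: 5.43
eef_pos: [0.4864, 0.369, 0.0892]
tool_rot: [0.676, 0.737, -0.001, 0.001]
ft_force: [0.5, -6.6, 3.7]
grip_width: 0.0567
grasp_force: 65.1
```

```bash
cat > look.py <<'E'
from h import *
import sys
im,d,K,T=cam("wrist",sys.argv[1]); o=get_obs(); print(o["clock"],o["eef_pos"],R.from_quat(o["tool_rot"]).as_matrix().round(3).tolist(),o["grip_width"],o["ft_force"])
E
python3 look.py w4
```

```text
5.4833 [0.48621721 0.36895847 0.08823889] [[-0.086, 0.996, 0.0], [0.996, 0.086, -0.004], [-0.004, -0.0, -1.0]] 0.05663830381002801 [ 1.87412826 -4.93617866  0.9920239 ]
```

View pics/w4.png

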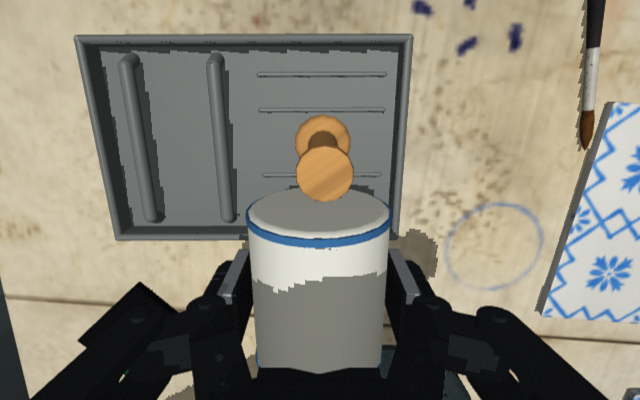

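The cup is turning: its base (320,215) is tilting up against the peg head. I'll keep lowering, then measure its tilt.

Request:
apply_moves(
  targets=[
    [[0,0,-0.1,0,-1],[0,0,-0.1,0,-1],[0,0,-0.1,0,-1],[0,0,-0.1,0,-1],[0,0,-0.1,0,-1],[0,0,-0.1,0,-1],[0,0,-0.05,0,-1],[0,0,0,0,-1]],
  ],
)

```text
clock: 6.15
eef_pos: [0.4862, 0.3691, 0.0625]
tool_rot: [0.676, 0.737, -0.001, 0.001]
ft_force: [1.4, -5.7, 0.5]
grip_width: 0.0568
grasp_force: 64.8
```

```bash
cat > cup.py <<'E'
from h import *
import sys
im,d,K,T=cam("wrist",sys.argv[1]); o=get_obs(); print(o["eef_pos"],o["ft_force"])
w=cloud(d,K,T);x,y,z=w[...,0],w[...,1],w[...,2]; e=o["eef_pos"]
m=(z>e[2]+.015)&(z<e[2]+.06)&(im.min(-1)>120)&(abs(x-e[0])<.04)&(abs(y-e[1])<.06)
# fit base plane by RANSAC
p=w[m]; r=np.random.default_rng(0); best=0
for i in range(300):
    a,b,c=p[r.choice(len(p),3)]; n=np.cross(b-a,c-a); n/=np.linalg.norm(n)+1e-12
    n*=np.sign(n[2]+1e-9)
    if n[2]<.5: continue
    s=abs((p-a)@n)<.0015
    if s.sum()>best: best=s.sum(); q=p[s]; N=n
c=q.mean(0); n=np.linalg.svd(q-c,full_matrices=False)[2][2]; n*=np.sign(n[2]); print("n",n,"tilt",np.degrees(np.arccos(n[2])),best,"rect",cv2.minAreaRect(q[:,:2].astype(np.float32)),c)
E
python3 cup.py w5
```

```text
[0.48624741 0.36901731 0.06262701] [ 1.61097207 -4.68184095 -0.14656535]
n [-0.05137761  0.01264706  0.99859922] tilt 3.033011061764606 4258 rect ((0.4839555025100708, 0.3731209635734558), (0.027351602911949158, 0.0571676604449749), 5.317592620849609) [0.48315848 0.38334666 0.0859966 ]
```

Request:
apply_moves(
  targets=[
    [[0,-0.05,0.2,0,-1],[0,0,0.4,0,-1],[0,0,0.5,0,-1],[0,0,0.5,0,-1],[0,0,0.5,0,-1],[0,0,0.3,0,-1],[0,0,0.1,0,-1],[0,0,0,0,-1]],
  ],
)

```text
clock: 6.87
eef_pos: [0.4868, 0.3698, 0.165]
tool_rot: [0.675, 0.738, 0.002, 0.0]
ft_force: [-0.3, 0.4, -0.3]
grip_width: 0.0569
grasp_force: 64.7
```

```bash
sed -i 's/im.min(-1)>120/im.min(-1)>90/' cup.py; python3 cup.py w6; python3 - <<'E'
from h import *
im,d,K,T=load("side0")
im,d,K,T=cam("side","s1"); w=cloud(d,K,T); x,y,z=w[...,0],w[...,1],w[...,2]
m=(abs(x-.486)<.028)&(y>.3)&(y<.36)&(im.min(-1)>110)&(z>.04)&(z<.25); p=w[m]; print(m.sum(),p.min(0),p.max(0))
for a in np.arange(.06,.22,.008):
  q=p[abs(p[:,2]-a)<.004]; print(a.round(3),len(q),q.min(0)[:2] if len(q) else 0,q.max(0)[:2] if len(q) else 0)
E
```

```text
[0.4861757  0.36919494 0.16357126] [-0.09683037  0.20028029 -0.80840115]
n [0.0463911  0.0010671  0.99892278] tilt 2.659672253983459 7796 rect ((0.476762980222702, 0.3731220066547394), (0.04854825884103775, 0.058159708976745605), 5.264605522155762) [0.48662183 0.37446849 0.18813118]
3 [0.46449245 0.31748046 0.14708701] [0.46788176 0.35841461 0.18156206]
0.06 0 0 0
0.068 0 0 0
0.076 0 0 0
0.084 0 0 0
0.092 0 0 0
0.1 0 0 0
0.108 0 0 0
0.116 0 0 0
0.124 0 0 0
0.132 0 0 0
0.14 0 0 0
0.148 1 [0.46449245 0.32418612] [0.46449245 0.32418612]
0.156 1 [0.46543466 0.31748046] [0.46543466 0.31748046]
0.164 0 0 0
0.172 0 0 0
0.18 1 [0.46788176 0.35841461] [0.46788176 0.35841461]
0.188 0 0 0
0.196 0 0 0
0.204 0 0 0
0.212 0 0 0
```

The cup is upright (tilt under 3°), its base 25 mm above the TCP and its centre at y≈0.373. Moving it over the peg and down.

Request:
apply_moves(
  targets=[
    [[-0.02,0.2,0.1,0,-1],[-0.03,0.3,0,0,-1],[-0.03,0.3,0,0,-1],[0,0.2,0,0,-1],[0,0,-0.2,0,-1],[0,0,-0.4,0,-1],[0,0,-0.4,0,-1],[0,0,-0.4,0,-1]],
  ],
)

```text
clock: 7.63
eef_pos: [0.4818, 0.409, 0.1124]
tool_rot: [0.675, 0.738, -0.0, -0.001]
ft_force: [-28.6, -21.8, 115.3]
grip_width: 0.0566
grasp_force: 79.6
```

Request:
apply_moves(
  targets=[
    [[0,0,-0.4,0,-1],[0,0,-0.3,0,-1],[0,0,-0.2,0,-1],[0,0,-0.15,0,-1],[0,0,-0.1,0,-1],[0,0,0,0,-1]],
  ],
)

```text
clock: 8.13
eef_pos: [0.4906, 0.4165, 0.0855]
tool_rot: [0.675, 0.738, 0.016, 0.001]
ft_force: [-12.4, -8.3, 71.8]
grip_width: 0.0554
grasp_force: 52.7
```

```bash
python3 cup.py w7
```

```text
[0.4906178  0.41644063 0.08546185] [-12.95760757  -8.68910267  71.95753174]
n [0.08577452 0.08729211 0.99248316] tilt 7.0295535381467555 5619 rect ((0.48976433277130127, 0.4330645203590393), (0.02778575010597706, 0.025933386757969856), 3.226867914199829) [0.49009407 0.4324832  0.13741576]
```

Request:
apply_moves(
  targets=[
    [[0,0,0.2,0,-1],[0,0,0.3,0,-1],[0,0,0.4,0,-1],[0,0,0.4,0,-1],[0,0,0.4,0,-1],[0,0,0.4,0,-1],[0,0,0.2,0,-1],[0,0,0,0,-1]],
  ],
)

```text
clock: 8.85
eef_pos: [0.4839, 0.4096, 0.159]
tool_rot: [0.675, 0.737, 0.002, 0.0]
ft_force: [0.9, -0.4, -0.2]
grip_width: 0.0558
grasp_force: 63.5
```

```bash
python3 look.py w8; python3 - <<'E'
from h import *
a=load("w6")[0]; b=load("w8")[0]
im,d,K,T=cam("side","s2"); u,v=proj([.486,.41,.15],K,T)[0].astype(int)
c=cv2.resize(im[v-40:v+40,u-50:u+50],(500,400),interpolation=cv2.INTER_CUBIC)
cv2.imwrite("pics/m1.png",cv2.resize(np.vstack([np.hstack([a[:,100:600],b[:,100:600]])[:, :1000],np.hstack([c,0*c])]),(800,600)))
E
```

```text
8.9 [0.48332951 0.40910879 0.1574656 ] [[-0.088, 0.996, 0.001], [0.996, 0.088, 0.001], [0.001, 0.001, -1.0]] 0.05575514668612116 [ 0.06865933 -1.33446157 -1.18036183]
```

View pics/m1.png

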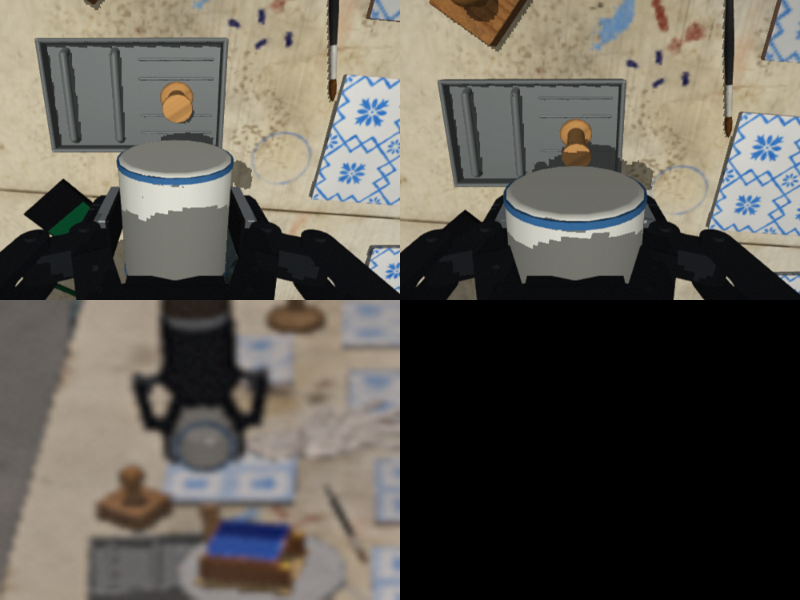

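```bash
cat > base.py <<'E'
from h import *
import sys
def fit(name,u,v,ru,rv):
    im,d,K,T=load(name); w=cloud(d,K,T)
    vv,uu=np.mgrid[:400,:640]; m=((uu-u)/ru)**2+((vv-v)/rv)**2<1
    p=w[m]; p=p[~np.isnan(p[:,0])]; c=np.median(p,0)
    for _ in range(3):
        n=np.linalg.svd(p-p.mean(0),full_matrices=False)[2][2]; r=abs((p-p.mean(0))@n); p=p[r<max(.002,2*r.std())]
    n*=np.sign(n[2]); print(name,"n",n.round(3),"tilt",np.degrees(np.arccos(n[2])).round(1),"c",p.mean(0).round(4),"resid",r.std().round(4),len(p))
if __name__=="__main__":
    fit("w4",320,215,45,18); fit("w6",319,211,45,15); fit("w8",319,253,55,18)
E
python3 base.py
```

```text
w4 n [-0.09   0.996  0.004] tilt 89.8 c [0.4834 0.4014 0.095 ] resid 0.0002 2505
w6 n [ 0.091 -0.996  0.005] tilt 89.7 c [0.4833 0.4022 0.167 ] resid 0.0001 2098
w8 n [ 0.088 -0.994  0.067] tilt 86.1 c [0.4807 0.4374 0.1867] resid 0.0001 3081
```

The plane fits show the cup never turned. Its base just missed the peg edge, and the later press slid the cup 29 mm up in the jaws. I'll set it back in its cradle, regrip, and redo the turn with more overlap on the peg.

Request:
apply_moves(
  targets=[
    [[-0.2,0.1,0,0,-1],[-0.4,0.1,0,0,-1],[-0.5,0.065,0,0,-1],[-0.5,0,0,0,-1],[-0.4,0,0,0,-1],[-0.12,0,0,0,-1],[0,0,-0.3,0,-1],[0,0,-0.4,0,-1]],
  ],
)

```text
clock: 9.62
eef_pos: [0.3984, 0.4203, 0.1299]
tool_rot: [0.675, 0.738, 0.001, 0.0]
ft_force: [-0.4, -0.8, -1.5]
grip_width: 0.0558
grasp_force: 63.6
```

Request:
apply_moves(
  targets=[
    [[0,0,-0.5,0,-1],[0,0,-0.5,0,-1],[0,0,-0.5,0,-1],[0,0,-0.4,0,-1],[0,0,-0.2,0,-1],[0,0,-0.1,0,-1],[0,0,0,0,-1],[0,0,0,0,-1]],
  ],
)

```text
clock: 10.28
eef_pos: [0.3986, 0.4197, 0.0417]
tool_rot: [0.676, 0.737, 0.0, 0.0]
ft_force: [0.4, 0.6, -0.5]
grip_width: 0.0558
grasp_force: 63.6
```

Request:
apply_moves(
  targets=[
    [[0,0,0,0,0.35],[0,0,0,0,0.4],[0,0,0,0,0.45],[0,0,0,0,0.5],[0,0,0,0,0.6],[0,0,0,0,0.8],[0,0,0,0,1],[0,0,0,0,1]],
  ],
)

```text
clock: 10.95
eef_pos: [0.3982, 0.4193, 0.0412]
tool_rot: [0.675, 0.737, -0.0, -0.0]
ft_force: [-0.4, -0.2, 0.3]
grip_width: 0.0857
grasp_force: 0.0
```

Request:
apply_moves(
  targets=[
    [[0,0,0.3,0,1],[0,0,0.5,0,1],[0,0,0.5,0,1],[0,0,0.5,0,1],[0,0,0.5,0,1],[0,0,0.2,0,1],[0,0,0,0,1],[0,0,0,0,1]],
  ],
)

```text
clock: 11.62
eef_pos: [0.3982, 0.4193, 0.141]
tool_rot: [0.675, 0.737, 0.0, -0.0]
ft_force: [0.7, 0.5, -0.1]
grip_width: 0.0852
grasp_force: 0.0
```

```bash
python3 look.py w9; python3 - <<'E'
from h import *
im,d,K,T=load("w9"); w=cloud(d,K,T);x,y,z=w[...,0],w[...,1],w[...,2]
m=(z>0.045)&(z<0.1)&(im.min(-1)>90)&(abs(x-.398)<.05)&(abs(y-.41)<.07)
p=w[m]; print(cv2.minAreaRect(p[:,:2].astype(np.float32)),p.min(0),p.max(0))
E
```

```text
11.6667 [0.3977461  0.41882208 0.1400908 ] [[-0.087, 0.996, -0.001], [0.996, 0.087, -0.001], [-0.001, -0.001, -1.0]] 0.08548580834193206 [-0.06171916 -0.58198461 -0.64467521]
((0.39999839663505554, 0.41116833686828613), (0.05471905693411827, 0.07209751009941101), 4.971155166625977) [0.37060957 0.37387592 0.04504472] [0.42959751 0.44879251 0.06692518]
```

View pics/w9.png

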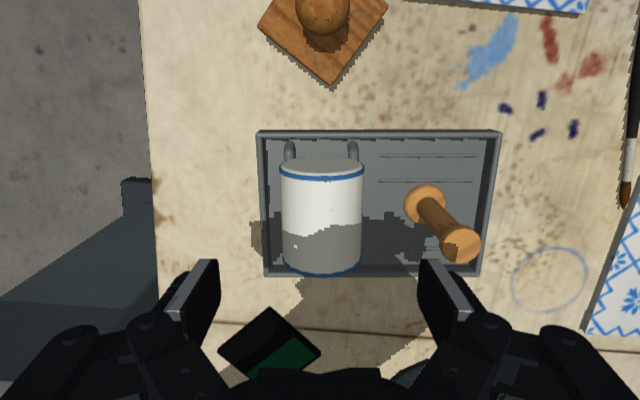

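The cup is back in its cradle at (0.400, 0.411). I'm regripping it slightly toward the mouth, so the base overhangs the peg by about 9 mm.

Request:
apply_moves(
  targets=[
    [[0.05,-0.3,-0.3,0,1],[0,0,-0.5,0,1],[0,0,-0.5,0,1],[0,0,-0.5,0,1],[0,0,-0.5,0,1],[0,0,-0.2,0,1],[0,0,0,0,1],[0,0,0,0,1]],
  ],
)

```text
clock: 12.33
eef_pos: [0.3996, 0.4067, 0.0403]
tool_rot: [0.675, 0.737, -0.001, -0.0]
ft_force: [0.0, -0.3, 0.6]
grip_width: 0.0857
grasp_force: 0.0
```

Request:
apply_moves(
  targets=[
    [[0,0,0,0,-1],[0,0,0,0,-1],[0,0,0,0,-1],[0,0,0,0,-1],[0,0,0,0,-1],[0,0,0,0,-1],[0,0,0,0,-1],[0,0,0,0,-1]],
  ],
)

```text
clock: 13.0
eef_pos: [0.4013, 0.4082, 0.0431]
tool_rot: [0.675, 0.737, 0.002, 0.0]
ft_force: [-0.2, -0.4, 6.5]
grip_width: 0.0548
grasp_force: 64.1
```

Request:
apply_moves(
  targets=[
    [[0,0,0.2,0,-1],[0,0,0.4,0,-1],[0,0,0.5,0,-1],[0,0,0.5,0,-1],[0,0,0.5,0,-1],[0,0,0.5,0,-1],[0,0,0.2,0,-1],[0,0,0,0,-1]],
  ],
)

```text
clock: 13.67
eef_pos: [0.4012, 0.4085, 0.156]
tool_rot: [0.675, 0.737, 0.003, 0.0]
ft_force: [0.3, 0.9, 0.1]
grip_width: 0.0555
grasp_force: 63.6
```

Request:
apply_moves(
  targets=[
    [[0.2,-0.1,0,0,-1],[0.4,-0.2,0,0,-1],[0.5,-0.2,0,0,-1],[0.5,-0.2,0,0,-1],[0.4,-0.2,0,0,-1],[0.16,0,0,0,-1],[0,0,0,0,-1],[0,0,0,0,-1]],
  ],
)

```text
clock: 14.33
eef_pos: [0.4861, 0.3708, 0.1517]
tool_rot: [0.676, 0.737, -0.001, -0.001]
ft_force: [-0.8, 0.0, -1.5]
grip_width: 0.0547
grasp_force: 63.5
```

```bash
cat > ends.py <<'E'
from h import *
import sys
from scipy.spatial import cKDTree
# base plane: near-vertical-or-tilted disc facing camera; cup pixels near TCP
im,d,K,T=cam("wrist",sys.argv[1]); o=get_obs(); e=o["eef_pos"]; print(e.round(4),o["ft_force"].round(1),o["grip_width"])
w=cloud(d,K,T); q=w-e
m=(np.linalg.norm(q,axis=-1)<.065)&(abs(q[...,0])<.03)&((im.max(-1).astype(int)-im.min(-1))<30)&(im.min(-1)>70)
p=w[m]; r=np.random.default_rng(0); best=0
for i in range(600):
    a=p[r.integers(len(p))]; k=p[np.linalg.norm(p-a,axis=1)<.012]
    if len(k)<30: continue
    c=k.mean(0); n=np.linalg.svd(k-c,full_matrices=False)[2][2]; s=abs((p-c)@n)<.0007
    if abs(n[0])<.25 and s.sum()>best: best=s.sum(); b=p[s]
c=b.mean(0); n=np.linalg.svd(b-c,full_matrices=False)[2][2]; n*=np.sign(n[1]+n[2])
print("n",n.round(3),"elev",np.degrees(np.arctan2(n[2],n[1])).round(1),"c-e",(c-e).round(4),"min",b.min(0).round(4),"max",b.max(0).round(4),best)
E
python3 ends.py w10
```

```text
[0.4857 0.3711 0.1521] [-1.   0.6 -0.6] 0.05508538081289835
n [-0.129 -0.01   0.992] elev 90.6 c-e [-0.0041  0.0058  0.0209] min [0.4674 0.3434 0.1708] max [0.5156 0.4096 0.1779] 5385
```

```bash
cat > bf.py <<'E'
# seed on predicted base for several tilts, keep the fit whose normal matches the guess
from h import *
import sys
def run(name,L=.04):
    im,d,K,T=cam("wrist",name); o=get_obs(); e=o["eef_pos"]; w=cloud(d,K,T)
    print(e.round(4),o["ft_force"].round(1),o["grip_width"].round(4))
    res=[]
    for t in range(-10,96,4):
      for dz in (-.012,-.006,0,.006,.012):
       a=np.radians(t); n0=np.array([-.087*np.cos(a),np.cos(a),np.sin(a)]); c=e+[0,0,dz]+L*n0
       q=w[np.linalg.norm(w-c,axis=-1)<.018]
       if len(q)<150: continue
       m=q.mean(0); n=np.linalg.svd(q-m,full_matrices=False)[2]; n,r=n[2],abs((q-m)@n[2]).mean(); n=n*np.sign(n@n0)
       if r<.0006: res.append((r-1e-6*len(q)*0+ .004*(1-n@n0),t,n.round(3),np.degrees(np.arctan2(n[2],n[1])).round(1),m.round(4),len(q),r.round(5)))
    for x in sorted(res,key=lambda x:x[0])[:3]: print(x[1:])
run(sys.argv[1])
E
python3 bf.py w11
```

```text
Traceback (most recent call last):
  File "bf.py", line 16, in <module>
    run(sys.argv[1])
    ~~~^^^^^^^^^^^^^
  File "bf.py", line 6, in run
    print(e.round(4),o["ft_force"].round(1),o["grip_width"].round(4))
                                            ^^^^^^^^^^^^^^^^^^^^^
AttributeError: 'float' object has no attribute 'round'
```

View pics/w10.png

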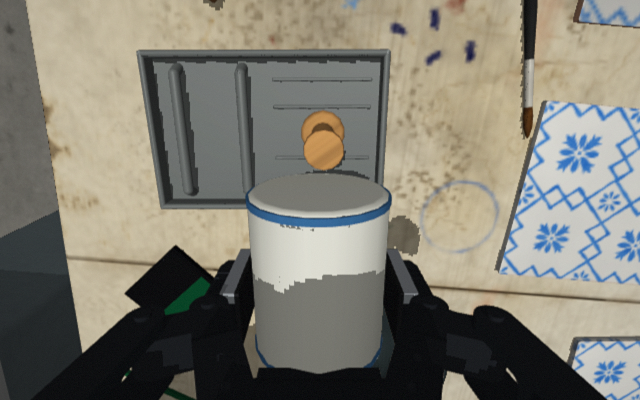

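The cup is held about horizontal, with its base at (320,197) toward the peg (324,150).

```bash
sed -i 's/,o\["grip_width"\].round(4)/,o["grip_width"]/' bf.py; python3 bf.py w11
```

```text
[0.4855 0.3716 0.1527] [ 0.5  0.3 -0.5] 0.05515610550784581
(-2, array([-0.09 ,  0.996, -0.004]), np.float64(-0.2), array([0.4821, 0.41  , 0.141 ]), 1568, np.float64(0.00014))
(2, array([-0.09 ,  0.996, -0.004]), np.float64(-0.2), array([0.4822, 0.4101, 0.1437]), 1675, np.float64(0.00014))
(-2, array([-0.091,  0.996, -0.005]), np.float64(-0.3), array([0.4822, 0.4101, 0.1469]), 1762, np.float64(0.00014))
```

Request:
apply_moves(
  targets=[
    [[0,0,-0.2,0,-1],[0,0,-0.3,0,-1],[0,0,-0.3,0,-1],[0,0,-0.2,0,-1],[0,0,-0.1,0,-1],[0,0,-0.1,0,-1],[0,0,-0.1,0,-1],[0,0,-0.1,0,-1]],
  ],
)

```text
clock: 15.15
eef_pos: [0.4862, 0.3656, 0.1026]
tool_rot: [0.676, 0.737, -0.003, 0.004]
ft_force: [-10.0, -25.8, 33.6]
grip_width: 0.0552
grasp_force: 77.1
```

```bash
python3 bf.py w12
```

```text
[0.4861 0.3653 0.1016] [ -7.1 -22.7  31.9] 0.055222850210364445
(18, array([-0.09 ,  0.952,  0.293]), np.float64(17.1), array([0.4827, 0.4042, 0.1039]), 3952, np.float64(0.00029))
(14, array([-0.09 ,  0.953,  0.291]), np.float64(17.0), array([0.4826, 0.4048, 0.1019]), 3602, np.float64(0.00029))
(18, array([-0.09 ,  0.952,  0.294]), np.float64(17.2), array([0.4829, 0.4025, 0.1094]), 4447, np.float64(0.0003))
```

It is rotating now (17°, peak 34 N). I'll continue, easing it toward the peg.

Request:
apply_moves(
  targets=[
    [[0,0.05,-0.08,0,-1],[0,0.05,-0.08,0,-1],[0,0.05,-0.08,0,-1],[0,0.05,-0.08,0,-1],[0,0.05,-0.08,0,-1],[0,0,-0.08,0,-1],[0,0,-0.08,0,-1],[0,0,0,0,-1]],
  ],
)

```text
clock: 15.87
eef_pos: [0.4858, 0.3666, 0.0784]
tool_rot: [0.678, 0.735, -0.01, 0.009]
ft_force: [-7.1, -43.2, 35.4]
grip_width: 0.0553
grasp_force: 118.4
```

```bash
python3 bf.py w13
```

```text
[0.4859 0.3667 0.0784] [ -6.1 -42.1  34.9] 0.05556097983749403
(42, array([-0.059,  0.714,  0.697]), np.float64(44.3), array([0.4833, 0.3957, 0.1   ]), 8554, np.float64(0.00047))
(46, array([-0.059,  0.713,  0.699]), np.float64(44.4), array([0.4835, 0.3939, 0.1019]), 8923, np.float64(0.00047))
(42, array([-0.059,  0.713,  0.698]), np.float64(44.4), array([0.4836, 0.3928, 0.1029]), 8605, np.float64(0.00048))
```

Request:
apply_moves(
  targets=[
    [[0,-0.02,-0.08,0,-1],[0,-0.02,-0.08,0,-1],[0,-0.02,-0.08,0,-1],[0,-0.02,-0.08,0,-1],[0,0,-0.08,0,-1],[0,0,0,0,-1]],
  ],
)

```text
clock: 16.42
eef_pos: [0.4861, 0.3683, 0.0617]
tool_rot: [0.677, 0.736, -0.006, 0.006]
ft_force: [-4.0, -30.4, 24.6]
grip_width: 0.0552
grasp_force: 132.6
```

```bash
python3 bf.py w14
```

```text
[0.4861 0.3681 0.0615] [ -4.1 -30.9  24.6] 0.055322976390538195
(66, array([-0.034,  0.4  ,  0.916]), np.float64(66.4), array([0.4848, 0.3837, 0.0969]), 10677, np.float64(0.0005))
(66, array([-0.034,  0.4  ,  0.916]), np.float64(66.4), array([0.4846, 0.3859, 0.0959]), 10123, np.float64(0.0005))
(66, array([-0.034,  0.4  ,  0.916]), np.float64(66.4), array([0.4844, 0.3881, 0.0949]), 7602, np.float64(0.0005))
```

Request:
apply_moves(
  targets=[
    [[0,0.05,-0.06,0,-1],[0,0.08,-0.06,0,-1],[0,0.08,-0.06,0,-1],[0,0.08,0,0,-1],[0,0.08,0,0,-1],[0,0,0,0,-1]],
  ],
)

```text
clock: 16.97
eef_pos: [0.4849, 0.3718, 0.05]
tool_rot: [0.679, 0.733, -0.016, 0.012]
ft_force: [-1.4, -53.7, 19.4]
grip_width: 0.0553
grasp_force: 133.2
```

```bash
python3 bf.py w15
```

```text
[0.4849 0.3718 0.0498] [ -0.9 -52.5  19. ] 0.055385597486489496
(78, array([-0.01 ,  0.229,  0.973]), np.float64(76.8), array([0.484 , 0.3821, 0.0879]), 8871, np.float64(0.00046))
(78, array([-0.01 ,  0.228,  0.974]), np.float64(76.8), array([0.484 , 0.3816, 0.088 ]), 9186, np.float64(0.00046))
(78, array([-0.009,  0.229,  0.973]), np.float64(76.8), array([0.484 , 0.3828, 0.0877]), 6259, np.float64(0.00046))
```

Request:
apply_moves(
  targets=[
    [[0,0.08,0,0,-1],[0,0.08,0,0,-1],[0,0.08,0,0,-1],[0,0.06,0,0,-1],[0,0,0,0,-1]],
  ],
)

```text
clock: 17.43
eef_pos: [0.4845, 0.3735, 0.0483]
tool_rot: [0.681, 0.732, -0.024, 0.018]
ft_force: [-0.2, -76.6, 24.5]
grip_width: 0.0548
grasp_force: 128.1
```

Request:
apply_moves(
  targets=[
    [[0,-0.2,0,0,-1],[0,-0.2,0,0,-1],[0,-0.2,0,0,-1],[0,-0.2,0.1,0,-1],[0,0,0.3,0,-1],[0,0,0.5,0,-1],[0,0,0.5,0,-1],[0,0,0.5,0,-1]],
  ],
)

```text
clock: 18.1
eef_pos: [0.4862, 0.3738, 0.1286]
tool_rot: [0.675, 0.738, 0.0, -0.0]
ft_force: [0.2, -0.6, -0.4]
grip_width: 0.0553
grasp_force: 127.0
```

Request:
apply_moves(
  targets=[
    [[0,0,0.4,0,-1],[0,0,0.2,0,-1],[0,0,0,0,-1],[0,0,0,0,-1]],
  ],
)

```text
clock: 18.43
eef_pos: [0.4864, 0.3735, 0.1517]
tool_rot: [0.675, 0.738, 0.001, -0.0]
ft_force: [-0.6, -0.6, -1.5]
grip_width: 0.0553
grasp_force: 127.0
```

```bash
python3 bf.py w16
```

```text
[0.486  0.373  0.1507] [-0.4 -0.2 -1.3] 0.055365175078299224
(-10, array([-0.079,  0.985, -0.152]), np.float64(-8.8), array([0.4838, 0.3962, 0.1465]), 197, np.float64(0.00023))
(-6, array([-0.072,  0.986, -0.151]), np.float64(-8.7), array([0.4839, 0.3967, 0.1492]), 212, np.float64(0.00023))
(-2, array([-0.084,  0.984, -0.155]), np.float64(-9.0), array([0.4837, 0.3971, 0.1521]), 261, np.float64(0.00025))
```

```bash
python3 - <<'E'
from h import *
im,d,K,T=load("w16"); w=cloud(d,K,T); e=np.array([.486,.373,.1507]); q=w-e
m=(q[...,2]>.024)&(q[...,2]<.06)&(abs(q[...,0])<.032)&(abs(q[...,1])<.05)&(im.min(-1)>80)&((im.max(-1).astype(int)-im.min(-1))<40)
p=w[m]; print(len(p),p.min(0),p.max(0))
for _ in range(5):
    c=np.median(p,0); n=np.linalg.svd(p-p.mean(0),full_matrices=False)[2][2]; r=abs((p-p.mean(0))@n); p=p[r<max(.0008,1.5*r.std())]
print(n,p.mean(0),p.min(0),p.max(0),len(p)); print(cv2.minEnclosingCircle(p[:,:2].astype(np.float32)))
m=(w[...,2]>.077)&(w[...,2]<.085)&(abs(w[...,0]-.483)<.03)&(abs(w[...,1]-.413)<.03); print("peg",w[m].mean(0),m.sum())
E
```

```text
15654 [0.45413112 0.36267366 0.17470096] [0.51667442 0.4024814  0.19407008]
[-0.01253851  0.15443355  0.98792361] [0.48479951 0.38327966 0.18990372] [0.45868918 0.36267366 0.18625397] [0.5106869  0.4024814  0.19325948] 11922
((0.48497071862220764, 0.38035160303115845), 0.02641836740076542)
peg [0.48391985 0.41391982 0.08156738] 1285
```

The cup is now mouth down, leaning only 9° with the base over at +y. Its inside clears the peg. Moving over and lowering, with a force check partway.

Request:
apply_moves(
  targets=[
    [[-0.04,0.2,0,0,-1],[0,0.3,0,0,-1],[0,0.34,0,0,-1],[0,0.2,0,0,-1],[0,0.1,0,0,-1],[0,0,-0.3,0,-1],[0,0,-0.3,0,-1],[0,0,-0.3,0,-1]],
  ],
)

```text
clock: 19.15
eef_pos: [0.4849, 0.419, 0.1149]
tool_rot: [0.675, 0.738, -0.0, 0.0]
ft_force: [0.4, -0.4, -1.6]
grip_width: 0.0554
grasp_force: 127.0
```

Request:
apply_moves(
  targets=[
    [[0,0,-0.2,0,-1],[0,0,-0.2,0,-1],[0,0,-0.1,0,-1],[0,0,0,0,-1]],
  ],
)

```text
clock: 19.48
eef_pos: [0.4845, 0.4181, 0.0944]
tool_rot: [0.675, 0.737, -0.001, -0.0]
ft_force: [0.3, -0.5, -0.5]
grip_width: 0.0552
grasp_force: 127.0
```

Request:
apply_moves(
  targets=[
    [[0,0,-0.2,0,-1],[0,0,-0.2,0,-1],[0,0,-0.2,0,-1],[0,0,-0.2,0,-1],[0,0,-0.2,0,-1],[0,0,-0.1,0,-1],[0,0,-0.05,0,-1],[0,0,0,0,-1]],
  ],
)

```text
clock: 20.15
eef_pos: [0.4847, 0.4182, 0.0488]
tool_rot: [0.676, 0.737, -0.001, -0.0]
ft_force: [-0.7, 0.5, -1.0]
grip_width: 0.0555
grasp_force: 127.0
```

Inserted with no contact force. Releasing and rising.

Request:
apply_moves(
  targets=[
    [[0,0,-0.05,0,0.1],[0,0,0,0,0.35],[0,0,0,0,0.45],[0,0,0,0,0.6],[0,0,0,0,1],[0,0,0,0,1],[0,0,0,0,1],[0,0,0,0,1]],
  ],
)

```text
clock: 20.82
eef_pos: [0.4851, 0.4186, 0.0478]
tool_rot: [0.675, 0.737, 0.0, 0.0]
ft_force: [0.2, -0.5, -0.1]
grip_width: 0.0855
grasp_force: 0.0
```

Request:
apply_moves(
  targets=[
    [[0,0,0.2,0,1],[0,0,0.4,0,1],[0,0,0.5,0,1],[0,0,0.6,0,1],[0,0,0.7,0,1],[0,0,0.7,0,1],[0,0,0.5,0,1],[0,0,0,0,1]],
  ],
)

```text
clock: 21.48
eef_pos: [0.4872, 0.4204, 0.1984]
tool_rot: [0.675, 0.737, 0.005, 0.001]
ft_force: [1.1, 1.0, 0.5]
grip_width: 0.0855
grasp_force: 0.0
```

```bash
cat > cupcheck.py <<'E'
from h import *
import sys
im,d,K,T=cam("wrist",sys.argv[1]); o=get_obs(); print(o["clock"],o["eef_pos"])
w=cloud(d,K,T);x,y,z=w[...,0],w[...,1],w[...,2]
m=(z>.075)&(z<.11)&(abs(x-.4835)<.05)&(abs(y-.414)<.05)&(im.min(-1)>70)
p=w[m]; c=np.median(p,0); p=p[abs(p[:,2]-np.percentile(p[:,2],60))<.004]
n=np.linalg.svd(p-p.mean(0),full_matrices=False)[2][2]
print(n,p[:,2].mean(),cv2.minEnclosingCircle(p[:,:2].astype(np.float32)))
E
python3 cupcheck.py w17
```

```text
21.5333 [0.48646207 0.41974228 0.19563733]
[-2.51641415e-04  3.86943449e-03  9.99992482e-01] 0.08660177472397082 ((0.48442819714546204, 0.4186510741710663), 0.029306285083293915)
```

The cup is home: level, base at 0.0866 m, centre 5 mm off the peg axis. Next I'll go over the middle to look at the stands, setter and lifter.

Request:
apply_moves(
  targets=[
    [[-0.1,-0.2,0.5,7.1,1],[-0.15,-0.3,0.5,7.1,1],[-0.2,-0.4,0.5,7.1,1],[-0.2,-0.5,0.5,7.1,1],[-0.2,-0.6,0.5,7.1,1],[-0.2,-0.7,0.5,7.1,1],[-0.2,-0.8,0.5,7.1,1],[-0.2,-0.9,0.5,7.1,1]],
  ],
)

```text
clock: 22.2
eef_pos: [0.426, 0.2418, 0.3509]
tool_rot: [0.24, 0.971, -0.001, -0.001]
ft_force: [1.3, -0.1, 0.3]
grip_width: 0.0853
grasp_force: 0.0
```

Request:
apply_moves(
  targets=[
    [[-0.1,-0.9,0,7.1,1],[-0.1,-0.9,0,7.1,1],[-0.1,-0.9,0,7.1,1],[0,-0.9,0,7.1,1],[0,-0.9,0,0,1],[0,-0.9,0,0,1],[0,-0.5,0,0,1],[0,0,0,0,1]],
  ],
)

```text
clock: 22.87
eef_pos: [0.4151, 0.0116, 0.3505]
tool_rot: [0.015, 1.0, -0.001, -0.001]
ft_force: [0.3, -0.4, 0.4]
grip_width: 0.0853
grasp_force: 0.0
```

```bash
python3 look.py w18; python3 - <<'E'
from h import *
im,d,K,T=cam("side","s3"); cv2.imwrite("pics/m2.png",np.vstack([cv2.resize(load("w18")[0],(480,300)),cv2.resize(im[140:360,225:445],(480,300))]))
E
```

```text
22.9167 [0.41531091 0.01322016 0.35060309] [[-1.0, 0.029, -0.002], [0.029, 1.0, 0.0], [0.002, -0.0, -1.0]] 0.08541806834619016 [ 0.98614841  0.88817235 -0.34682801]
```

View pics/w18.png

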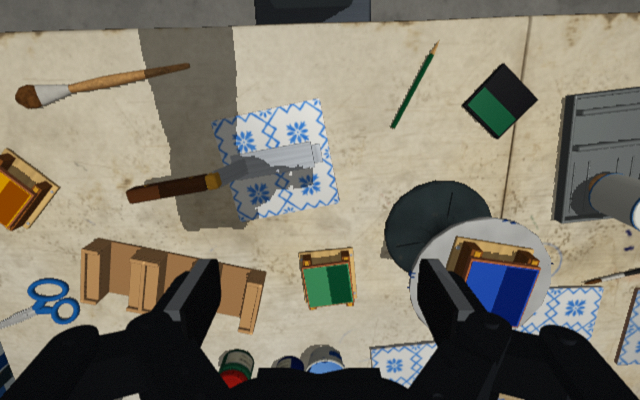

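Overhead view: lifter handle (172,188), blade tip (318,155) pointing +y; green tile (328,284), blue (497,285), amber (12,190, at the edge), setter (170,282). I'll measure them from depth.

```bash
cat > meas.py <<'E'
from h import *
def rect(p): 
    (c,s,a)=cv2.minAreaRect(p[:,:2].astype(np.float32)); a=(a+45)%90-45
    return "c",np.round(c,4),"s",np.round(s,4),"a",round(a,1),"z",np.round(np.median(p[:,2]),4),len(p)
def masks(im,w):
    hsv=cv2.cvtColor(im,cv2.COLOR_BGR2HSV); H,S,V=[hsv[...,i].astype(int) for i in range(3)]; x,y,z=[w[...,i] for i in range(3)]
    return dict(blue=(H>105)&(H<130)&(S>120)&(z>.17)&(z<.2)&(abs(x-.55)<.07)&(abs(y-.17)<.08),
     green=(H>60)&(H<95)&(S>90)&(z>.028)&(z<.045)&(abs(y)<.08)&(x>.5)&(x<.7),
     amber=(H>8)&(H<30)&(S>150)&(z>.031)&(z<.045)&(y<-.37)&(x<.56)), (H,S,V,x,y,z)
def main_cluster(m):
    n,l,st,_=cv2.connectedComponentsWithStats(m.astype(np.uint8)); 
    return l==1+np.argmax(st[1:,4]) if n>1 else m
E
python3 - <<'E'
from meas import *
for f in ("w18","s3"):
    im,d,K,T=load(f); w=cloud(d,K,T); ms,(H,S,V,x,y,z)=masks(im,w); print(f)
    for k,m in ms.items():
        m=main_cluster(m)
        if m.sum()>20: print(k,*rect(w[m]))
    m=main_cluster((z>.026)&(z<.05)&(x>.5)&(x<.75)&(y<-.06)&(y>-.4)); print("setter",*rect(w[m]))
    m=main_cluster((z>.07)&(z<.09)&(x>.3)&(x<.55)&(y<-.05)&(y>-.35)); print("handle",*rect(w[m]))
    m=main_cluster((S>-1)&(z>.0045)&(z<.0105)&(x>.3)&(x<.55)&(y<.08)&(y>-.2)&(V>120)); print("rest",*rect(w[m]))
E
```

```text
w18
blue c [0.5368 0.1821] s [0.0666 0.0651] a -9.7 z 0.1867 2915
green c [0.6177 0.0196] s [0.0644 0.0648] a 6.6 z 0.0371 1645
amber c [ 0.4704 -0.4194] s [0.0553 0.0701] a 43.6 z 0.0366 1298
setter c [ 0.6117 -0.2551] s [0.0415 0.0922] a -14.8 z 0.0348 1657
handle c [ 0.4519 -0.1693] s [0.0184 0.1137] a 8.6 z 0.079 1410
rest c [ 0.4366 -0.0365] s [0.15   0.1281] a 9.7 z 0.0086 5889
s3
blue c [0.5408 0.1734] s [0.0684 0.0607] a -8.8 z 0.1852 141
green c [0.6212 0.0178] s [0.0547 0.0607] a 6.0 z 0.036 141
amber c [ 0.4682 -0.4324] s [0.0673 0.069 ] a 42.3 z 0.0364 456
setter c [ 0.6138 -0.2594] s [0.0469 0.0914] a -15.8 z 0.0347 347
handle c [ 0.4533 -0.1741] s [0.0177 0.1149] a 8.9 z 0.0781 142
rest c [ 0.4416 -0.0329] s [0.1612 0.1302] a 13.5 z 0.0076 530
```

Request:
apply_moves(
  targets=[
    [[0.06,-0.3,-0.3,7.1,1],[0.06,-0.3,-0.3,7.1,1],[0.06,-0.3,-0.3,7.1,1],[0.06,-0.3,-0.3,7.1,1],[0.06,-0.3,-0.3,7.1,1],[0.06,-0.3,-0.3,7.1,1],[0.06,-0.3,-0.3,7.1,1],[0.06,-0.3,-0.3,7.1,1]],
  ],
)

```text
clock: 23.63
eef_pos: [0.4352, -0.0802, 0.2543]
tool_rot: [-0.469, 0.883, 0.001, -0.0]
ft_force: [-0.5, 0.7, 0.0]
grip_width: 0.0852
grasp_force: 0.0
```

Request:
apply_moves(
  targets=[
    [[0.06,-0.3,-0.5,7.1,1],[0.06,-0.3,-0.5,7.1,1],[0.06,-0.3,-0.5,7.1,1],[0.06,-0.3,-0.5,7.1,1],[0.06,-0.3,-0.5,7.1,1],[0.06,-0.17,-0.2,7.1,1],[0,0,0,1,1],[0,0,0,0,1]],
  ],
)

```text
clock: 24.3
eef_pos: [0.4493, -0.1468, 0.1467]
tool_rot: [0.76, -0.65, -0.001, 0.0]
ft_force: [-0.2, 1.1, -0.5]
grip_width: 0.0855
grasp_force: 0.0
```

```bash
python3 look.py w19;  python3 - <<'E'
from meas import *
im,d,K,T=load("w19"); w=cloud(d,K,T); x,y,z=[w[...,i] for i in range(3)]
m=main_cluster((z>.07)&(z<.09)&(x>.3)&(x<.55)&(y<-.0)&(y>-.35)); print("handle",*rect(w[m]), w[m].min(0),w[m].max(0))
E
```

```text
24.35 [ 0.44975588 -0.14690411  0.14754484] [[0.155, -0.988, -0.0], [-0.988, -0.155, 0.001], [-0.001, 0.0, -1.0]] 0.085360506320307 [-0.1264622  -0.39899614  1.09560066]
handle c [ 0.4517 -0.1696] s [0.018  0.1136] a 8.6 z 0.0793 5579 [ 0.43469319 -0.22657526  0.07033106] [ 0.46827065 -0.1128264   0.08221643]
```

View pics/w19.png

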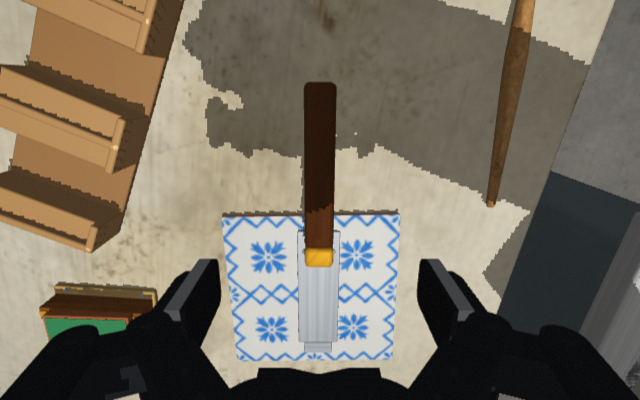

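The handle (320,165) is centred between the jaws and the blade points down-image (+y). Gripping it 70 mm behind the origin.

Request:
apply_moves(
  targets=[
    [[-0.02,-0.17,-0.3,0,1],[0,0,-0.5,0,1],[0,0,-0.5,0,1],[0,0,-0.4,0,1],[0,0,-0.24,0,1],[0,0,-0.1,0,1],[0,0,0,0,1],[0,0,0,0,1]],
  ],
)

```text
clock: 25.02
eef_pos: [0.4495, -0.1547, 0.0668]
tool_rot: [0.76, -0.649, 0.001, -0.0]
ft_force: [-1.3, -0.2, 1.0]
grip_width: 0.0853
grasp_force: 0.0
```

Request:
apply_moves(
  targets=[
    [[0,0,0,0,-1],[0,0,0,0,-1],[0,0,0,0,-1],[0,0,0,0,-1],[0,0,0,0,-1],[0,0,0,0,-1],[0,0,0,0,-1],[0,0,0,0,-1]],
  ],
)

```text
clock: 25.68
eef_pos: [0.4489, -0.155, 0.0662]
tool_rot: [0.76, -0.649, 0.0, 0.0]
ft_force: [0.2, -1.6, 2.7]
grip_width: 0.0178
grasp_force: 61.9
```

Request:
apply_moves(
  targets=[
    [[0,0,0,0,-1],[0,0,0,0,-1],[0,0,0.2,0,-1],[0,0,0.3,0,-1],[0,0,0.3,0,-1],[0,0,0.2,0,-1],[0,0,0,0,-1],[0,0,0,0,-1]],
  ],
)

```text
clock: 26.35
eef_pos: [0.4489, -0.1548, 0.1062]
tool_rot: [0.76, -0.649, 0.0, -0.0]
ft_force: [-0.2, 0.1, -1.2]
grip_width: 0.0168
grasp_force: 61.5
```

Lifter is held. Now I'll measure the stands and check that the blade is level.

```bash
python3 look.py w20; python3 - <<'E'
from meas import *
im,d,K,T=load("w18"); w=cloud(d,K,T); x,y,z=[w[...,i] for i in range(3)]
near=lambda cx,cy,r:(np.hypot(x-cx,y-cy)<r)
m=main_cluster(near(.618,.02,.075)&(z>.0035)&(z<.045)); print("gstand",*rect(w[m]))
m=main_cluster(near(.618,.02,.075)&(z>.0035)&(z<.010)); print("gbase",*rect(w[m]))
m=main_cluster(near(.618,.02,.075)&(z>.022)&(z<.0315)); print("gbatt",*rect(w[m]))
m=main_cluster(near(.618,.02,.075)&(z>.0325)&(z<.041)); print("gtile",*rect(w[m]))
m=main_cluster(near(.545,.18,.075)&(z>.1535)&(z<.2)); print("bstand",*rect(w[m]))
m=main_cluster(near(.545,.18,.075)&(z>.1825)&(z<.193)); print("btile",*rect(w[m]))
m=main_cluster(near(.47,-.43,.075)&(z>.0325)&(z<.041)); print("atile",*rect(w[m]))
im,d,K,T=load("w20"); w=cloud(d,K,T); x,y,z=[w[...,i] for i in range(3)]
e=get_obs()["eef_pos"]; print(e)
hx=np.array([-.155,.988,0]); hy=np.array([-.988,-.155,0]); q=w-e; a=q@hx; b=q@hy; c=q[...,2]
for lo,hi in ((-75,-60),(-55,-40),(-35,-25),(70,85),(90,105),(110,125),(130,145),(150,160),(160,165),(165,170),(170,175)):
    m=(a>lo/1000)&(a<hi/1000)&(abs(b)<.025)&(c>-.07)&(c<.03); 
    if m.sum()>5: print(lo,m.sum(),np.median(c[m]).round(4),"lat",b[m].min().round(4),b[m].max().round(4))
E
```

```text
26.4 [ 0.44843004 -0.15466919  0.1056726 ] [[0.157, -0.988, -0.0], [-0.988, -0.157, 0.0], [-0.0, 0.0, -1.0]] 0.016658986458584088 [-0.41280458 -0.42146549 -2.03417906]
gstand c [0.6204 0.0199] s [0.09   0.0839] a 4.6 z 0.0363 2994
gbase c [0.6204 0.0199] s [0.09   0.0839] a 4.6 z 0.0066 755
gbatt c [ 0.5843 -0.012 ] s [0.0085 0.0119] a 1.3 z 0.0279 60
gtile c [0.6183 0.0194] s [0.0714 0.0699] a 6.6 z 0.0369 1985
bstand c [0.5306 0.1826] s [0.0835 0.0763] a -16.0 z 0.186 5174
btile c [0.5369 0.1821] s [0.0718 0.0701] a -10.3 z 0.1866 3347
atile c [ 0.4753 -0.4032] s [0.0456 0.0857] a -16.2 z 0.0367 1247
[ 0.44843004 -0.15466919  0.1056726 ]
-75 2166 0.0134 lat -0.0084 0.0096
-55 2148 0.0136 lat -0.0085 0.0096
-35 1248 0.0136 lat -0.0085 0.0094
70 104 -0.054 lat -0.0182 0.017
90 154 -0.0541 lat -0.0186 0.0174
```

The lifter is level, with its blade underside 57.5 mm below the TCP. The green stand is at (0.6204, 0.0199), yaw 4.6°, with the tile at (0.6183, 0.0194). I'll swing round to the front of it.

Request:
apply_moves(
  targets=[
    [[-0.1,0.28,0.25,-6.74,-1],[-0.1,0.28,0.25,-6.74,-1],[-0.1,0.28,0.25,-6.74,-1],[-0.1,0.28,0.25,-6.74,-1],[-0.1,0.28,0,-6.74,-1],[-0.1,0.28,0,-6.74,-1],[-0.1,0.28,0,-6.74,-1],[-0.1,0.28,0,-6.74,-1]],
  ],
)

```text
clock: 27.07
eef_pos: [0.4156, -0.0645, 0.1451]
tool_rot: [-0.381, 0.925, 0.001, -0.001]
ft_force: [0.1, -0.9, -1.1]
grip_width: 0.0172
grasp_force: 61.4
```

Request:
apply_moves(
  targets=[
    [[-0.1,0.28,0,-6.74,-1],[-0.1,0.28,0,-6.74,-1],[-0.1,0.28,0,-6.74,-1],[-0.1,0.28,0,-6.74,-1],[-0.1,0.28,0,-6.74,-1],[-0.1,0.28,0,-6.74,-1],[0,0,0,0,-1],[0,0,0,0,-1]],
  ],
)

```text
clock: 27.73
eef_pos: [0.392, 0.0022, 0.1453]
tool_rot: [-0.043, 0.999, -0.0, -0.001]
ft_force: [0.2, 0.0, -2.4]
grip_width: 0.0169
grasp_force: 61.5
```

```bash
python3 look.py w21; cat > lif.py <<'E'
from meas import *
import sys
# lifter pose check + setter in lifter image
im,d,K,T=load(sys.argv[1]); w=cloud(d,K,T); x,y,z=[w[...,i] for i in range(3)]
o=get_obs(); e=o["eef_pos"]; M=R.from_quat(o["tool_rot"]).as_matrix(); hx=-M[:,0]; hy=M[:,1]
q=w-e; a=q@hx; b=q@hy; c=q[...,2]
m=main_cluster((a>.05)&(a<.2)&(abs(b)<.03)&(c>-.060)&(c<-.048)); print("blade a",a[m].min(),a[m].max(),"b",b[m].min(),b[m].max(),"c",np.median(c[m]),m.sum(), "yaw",np.degrees(np.arctan2(hx[1],hx[0])))
E
python3 lif.py w21
```

```text
27.7833 [0.3923839  0.00192333 0.14546765] [[-0.996, -0.084, -0.001], [-0.084, 0.996, -0.0], [0.001, -0.0, -1.0]] 0.017278774118762327 [-0.06820594  0.80922904 -2.07350859]
blade a 0.07483040049873597 0.10046180649234138 b -0.01841005920120566 -0.014105712752301817 c -0.055056351962012307 181 yaw 4.820346921346317
```

Request:
apply_moves(
  targets=[
    [[0,0,-0.3,0,-1],[0,0,-0.4,0,-1],[0,0,-0.4,0,-1],[0,0,-0.4,0,-1],[0,0,-0.25,0,-1],[0,0,-0.1,0,-1],[0,0,0,0,-1],[0,0,0,0,-1]],
  ],
)

```text
clock: 28.45
eef_pos: [0.393, 0.0017, 0.072]
tool_rot: [-0.041, 0.999, -0.0, -0.0]
ft_force: [-0.5, -0.1, -1.6]
grip_width: 0.017
grasp_force: 61.5
```

Request:
apply_moves(
  targets=[
    [[0.2,0.016,0,0,-1],[0.3,0.024,0,0,-1],[0.4,0.032,0,0,-1],[0.4,0.032,0,0,-1],[0.4,0.032,0,0,-1],[0.4,0.032,0,0,-1],[0.25,0.02,0,0,-1],[0.14,0.011,0,0,-1]],
  ],
)

```text
clock: 29.12
eef_pos: [0.4954, 0.0101, 0.0729]
tool_rot: [-0.041, 0.999, -0.0, 0.002]
ft_force: [0.1, -0.2, -1.8]
grip_width: 0.0171
grasp_force: 61.5
```

Request:
apply_moves(
  targets=[
    [[0,0,0,0,-1],[0,0,0.1,0,-1],[0,0,0.1,0,-1],[0,0,0.05,0,-1],[0,0,0.05,0,-1],[0,0,0.05,0,-1],[0,0,0.05,0,-1],[0,0,0.05,0,-1]],
  ],
)

```text
clock: 29.78
eef_pos: [0.4919, 0.0099, 0.0901]
tool_rot: [-0.04, 0.999, -0.0, -0.0]
ft_force: [0.1, -0.3, -3.2]
grip_width: 0.0172
grasp_force: 61.3
```

```bash
cat > tile.py <<'E'
from meas import *
import sys
name,col=sys.argv[1:3]
im,d,K,T=cam("wrist",name); o=get_obs(); e=o["eef_pos"]; M=R.from_quat(o["tool_rot"]).as_matrix(); hx=-M[:,0]; hy=M[:,1]
w=cloud(d,K,T); q=w-e; a=q@hx; b=q@hy; c=q[...,2]
print("clk",o["clock"],"e",e.round(4),"F",o["ft_force"].round(1),"yaw",np.degrees(np.arctan2(hx[1],hx[0])).round(2))
hsv=cv2.cvtColor(im,cv2.COLOR_BGR2HSV).astype(int); H,S=hsv[...,0],hsv[...,1]
lo,hi,s={"blue":(105,130,120),"green":(60,95,90),"amber":(5,32,130)}[col]
m=(H>lo)&(H<hi)&(S>s)&(a>.05)&(a<.22)&(abs(b)<.07)&(c>-.055)&(c<-.02); m=main_cluster(m)
if m.sum()>30:
    p=np.stack([a[m],b[m],c[m]],1); n=np.linalg.svd(p-p.mean(0),full_matrices=False)[2][2]; n*=np.sign(n[2])
    print("tile in lifter-hand frame:",*rect(p),"n",n.round(3),"back edge",p[:,0].min().round(4),"front",p[:,0].max().round(4))
E
python3 tile.py w22 green
```

```text
clk 29.8333 e [0.4923 0.0099 0.0904] F [-0.3  0.1 -2.6] yaw 4.64
```

Request:
apply_moves(
  targets=[
    [[0,0,0.1,0,-1],[0,0,0.2,0,-1],[0,0,0.2,0,-1],[0,0,0.2,0,-1],[0,0,0.2,0,-1],[0,0,0.1,0,-1],[0,0,0,0,-1],[0,0,0,0,-1]],
  ],
)

```text
clock: 30.5
eef_pos: [0.4925, 0.01, 0.1304]
tool_rot: [-0.041, 0.999, -0.0, 0.0]
ft_force: [0.1, -0.9, -2.5]
grip_width: 0.017
grasp_force: 61.3
```

```bash
python3 look.py w23; python3 - <<'E'
from meas import *
cam("side","s4")
P=[]
for f in ("w1","w18","w19","w21","w23","s4","s3"):
    im,d,K,T=load(f); w=cloud(d,K,T); x,y,z=[w[...,i] for i in range(3)]
    hsv=cv2.cvtColor(im,cv2.COLOR_BGR2HSV).astype(int)
    m=(z>.004)&(z<.045)&(x>.53)&(x<.74)&(y<-.06)&(y>-.41)&(hsv[...,0]>5)&(hsv[...,0]<20)&(hsv[...,1]>70)
    n,l,st,_=cv2.connectedComponentsWithStats(m.astype(np.uint8)); m=np.isin(l,1+np.where(st[1:,4]>60)[0]); p=w[m]
    if len(p)<50: continue
    t=p[p[:,2]>.036]
    print(f,len(p),"all",*rect(p)); 
    if len(t)>50: print("   top",*rect(t)); P.append(t)
    np.save("pics/set_"+f+".npy",p)
im,d,K,T=load("s4"); w=cloud(d,K,T); ms,(H,S,V,x,y,z)=masks(im,w)
m=main_cluster((H>60)&(H<95)&(S>90)&(z>.05)&(z<.15)&(abs(y)<.1)&(x>.5)&(x<.7)); p=w[m]; print("green lifted",*rect(p), np.linalg.svd(p-p.mean(0),full_matrices=False)[2][2])
E
```

```text
30.55 [0.49215741 0.00996614 0.12988615] [[-0.997, -0.081, -0.0], [-0.081, 0.997, -0.0], [0.0, 0.0, -1.0]] 0.016951917128965523 [-0.11574373 -0.0389166  -2.94633668]
w1 79 all c [ 0.627  -0.0819] s [0.0366 0.0111] a 3.7 z 0.0259 79
w18 7815 all c [ 0.6224 -0.2144] s [0.2611 0.0926] a -14.6 z 0.0236 7815
   top c [ 0.6222 -0.2143] s [0.261  0.0922] a -14.6 z 0.04 1281
w19 33070 all c [ 0.6307 -0.1819] s [0.195  0.0922] a -14.7 z 0.0266 33070
   top c [ 0.6275 -0.1774] s [0.188  0.0836] a -14.8 z 0.0402 4513
w21 4815 all c [ 0.6102 -0.1873] s [0.2141 0.0573] a -14.5 z 0.0191 4815
   top c [ 0.5817 -0.2397] s [0.0383 0.0322] a 6.4 z 0.0398 609
w23 13680 all c [ 0.6332 -0.1727] s [0.1749 0.0929] a -14.8 z 0.0164 13680
   top c [ 0.6413 -0.1402] s [0.1084 0.0928] a -14.1 z 0.04 1550
s4 1909 all c [ 0.6243 -0.2195] s [0.269  0.0917] a -14.6 z 0.03 1909
   top c [ 0.6245 -0.218 ] s [0.2661 0.0912] a -14.5 z 0.039 397
s3 1901 all c [ 0.6255 -0.2176] s [0.2694 0.0925] a -14.6 z 0.0299 1901
   top c [ 0.6245 -0.2179] s [0.2666 0.0908] a -14.6 z 0.0385 399
green lifted c [0.6215 0.0162] s [0.0548 0.0589] a 4.9 z 0.0819 147 [-0.0056338  -0.00668404 -0.99996179]
```

View pics/s4.png

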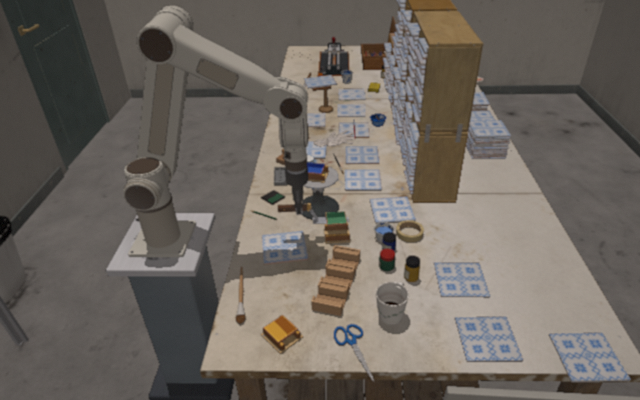

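The tile rides level on the blade (top at 0.082). I'll cross-check the setter's edges between wrist views.

```bash
python3 - <<'E'
import numpy as np
a=np.radians(-14.6); ux=np.array([np.cos(a),np.sin(a)]); uy=np.array([-ux[1],ux[0]]); c=np.array([.6222,-.2143])
for f in ("w18","w19","w21","w23","s4"):
    p=np.load(f"pics/set_{f}.npy"); s=(p[:,:2]-c)@ux; t=(p[:,:2]-c)@uy
    print(f,"x",np.percentile(s,[.2,99.8]).round(4),"y",np.percentile(t,[.2,99.8]).round(4))
    k=(p[:,2]>.037); h=np.histogram(t[k],np.arange(-.135,.136,.003))[0]; print("   lips y:",[(round(-.1335+.003*i,3),int(v)) for i,v in enumerate(h) if v>.03*k.sum()])
for n,o in (("a",.085),("b",0),("c",-.085)): print(n,(c+o*uy).round(4), "TCP final",(c+o*uy-.126*ux).round(4),"pre",(c+o*uy-.226*ux).round(4))
E
```

```text
w18 x [-0.0456  0.0454] y [-0.1297  0.1305]
   lips y: [(-0.128, 123), (-0.124, 121), (-0.044, 97), (-0.041, 144), (0.124, 62), (0.128, 103), (0.131, 52)]
w19 x [-0.0458  0.0449] y [-0.0588  0.129 ]
   lips y: [(-0.044, 272), (-0.041, 285), (0.041, 697), (0.043, 497), (0.124, 473), (0.128, 344)]
w21 x [-0.0465  0.0079] y [-0.0816  0.1289]
   lips y: [(-0.053, 23), (-0.05, 31), (-0.046, 35), (-0.044, 107), (-0.041, 152), (-0.038, 30), (-0.035, 34), (-0.032, 32), (-0.029, 27), (-0.026, 38), (-0.023, 25)]
w23 x [-0.0459  0.0445] y [-0.0385  0.1303]
   lips y: [(0.025, 68), (0.028, 71), (0.032, 64), (0.035, 67), (0.038, 43), (0.041, 233), (0.043, 357), (0.046, 186), (0.061, 43)]
s4 x [-0.0414  0.0491] y [-0.136   0.1291]
   lips y: [(-0.134, 23), (-0.131, 21), (-0.128, 11), (-0.053, 10), (-0.05, 13), (-0.046, 12), (-0.044, 15), (-0.038, 10), (0.035, 15), (0.038, 15), (0.041, 12), (0.043, 10), (0.118, 13), (0.121, 11), (0.124, 14)]
a [ 0.6436 -0.132 ] TCP final [ 0.5217 -0.1003] pre [ 0.4249 -0.0751]
b [ 0.6222 -0.2143] TCP final [ 0.5003 -0.1825] pre [ 0.4035 -0.1573]
c [ 0.6008 -0.2966] TCP final [ 0.4788 -0.2648] pre [ 0.3821 -0.2396]
```

Setter edges agree between views: centre (0.622, -0.2145), yaw -14.6°. Carrying green gently to above the middle pocket.

Request:
apply_moves(
  targets=[
    [[0.02,-0.1,0,-1.4,-1],[0.02,-0.2,0,-1.4,-1],[0.02,-0.3,0,-1.4,-1],[0.02,-0.4,0,-1.4,-1],[0.02,-0.4,0,-1.4,-1],[0.02,-0.4,0,-1.4,-1],[0.02,-0.4,0,-1.4,-1],[0.02,-0.4,0,-1.4,-1]],
  ],
)

```text
clock: 31.27
eef_pos: [0.4985, -0.0961, 0.1297]
tool_rot: [0.059, 0.998, -0.0, -0.0]
ft_force: [0.4, -0.6, -2.6]
grip_width: 0.0171
grasp_force: 61.3
```

Request:
apply_moves(
  targets=[
    [[0.02,-0.4,0,-1.4,-1],[0.02,-0.4,0,-1.4,-1],[0,-0.4,0,-1.4,-1],[0,-0.4,0,-1.4,-1],[0,-0.3,0,-1.4,-1],[0,-0.17,0,-1.4,-1],[0,-0.1,0,-0.1,-1],[0,0,0,0,-1]],
  ],
)

```text
clock: 31.93
eef_pos: [0.5001, -0.1817, 0.1298]
tool_rot: [0.132, 0.991, 0.0, -0.0]
ft_force: [-1.4, 0.1, -1.9]
grip_width: 0.0173
grasp_force: 61.4
```

Request:
apply_moves(
  targets=[
    [[0,0,-0.1,0,-1],[0,0,-0.2,0,-1],[0,0,-0.2,0,-1],[0,0,-0.2,0,-1],[0,0,-0.1,0,-1],[0,0,0,0,-1],[0,0,0,0,-1],[0,0,0,0,-1]],
  ],
)

```text
clock: 32.6
eef_pos: [0.5005, -0.1808, 0.0981]
tool_rot: [0.131, 0.991, -0.0, 0.0]
ft_force: [0.2, 0.2, -2.8]
grip_width: 0.0169
grasp_force: 61.4
```

```bash
cat > place.py <<'E'
# side view: tile vs setter, expressed in the setter's axes (same-view relative)
from meas import *
import sys
name,col=sys.argv[1:3]
o=get_obs(); e=o["eef_pos"]; M=R.from_quat(o["tool_rot"]).as_matrix(); hx=-M[:,0]
print("clk",o["clock"],"e",e.round(4),"F",o["ft_force"].round(1),"yaw",np.degrees(np.arctan2(hx[1],hx[0])).round(2))
im,d,K,T=cam("side",name); w=cloud(d,K,T); x,y,z=[w[...,i] for i in range(3)]
hsv=cv2.cvtColor(im,cv2.COLOR_BGR2HSV).astype(int); H,S=hsv[...,0],hsv[...,1]
a=np.radians(-14.6); ux=np.array([np.cos(a),np.sin(a)]); uy=np.array([-ux[1],ux[0]]); c=np.array([.6245,-.2180])
lo,hi,s={"blue":(105,130,120),"green":(60,95,90),"amber":(8,30,150)}[col]
m=main_cluster((H>lo)&(H<hi)&(S>s)&(z>.03)&(z<.3)&(x>.4)&(y>-.5)&(np.hypot(x-c[0],y-c[1])<.2)); p=w[m]
q=np.c_[(p[:,:2]-c)@ux,(p[:,:2]-c)@uy,p[:,2]]; n=np.linalg.svd(p-p.mean(0),full_matrices=False)[2][2]
print("tile in setter axes",*rect(q),"n",(n*np.sign(n[2])).round(3),"x",q[:,0].min().round(3),q[:,0].max().round(3),"y",q[:,1].min().round(3),q[:,1].max().round(3))
E
python3 place.py s5 green
```

```text
clk 32.6 e [ 0.5005 -0.1808  0.0981] F [ 0.2  0.2 -2.8] yaw -15.04
tile in setter axes c [ 0.0007 -0.0017] s [0.0585 0.0632] a 1.8 z 0.0502 238 n [-0.01  0.03  1.  ] x -0.028 0.031 y -0.033 0.031
```

Centred within 2 mm. Lowering onto the ledges, then on down into the channel and withdrawing.

Request:
apply_moves(
  targets=[
    [[0,0,-0.1,0,-1],[0,0,-0.1,0,-1],[0,0,-0.1,0,-1],[0,0,-0.1,0,-1],[0,0,-0.1,0,-1],[0,0,-0.1,0,-1],[0,0,-0.05,0,-1],[0,0,0,0,-1]],
  ],
)

```text
clock: 33.32
eef_pos: [0.4999, -0.1807, 0.0712]
tool_rot: [0.131, 0.991, 0.0, -0.001]
ft_force: [0.2, 0.2, -1.5]
grip_width: 0.0172
grasp_force: 61.5
```

Request:
apply_moves(
  targets=[
    [[-0.1,0.027,0,0,-1],[-0.2,0.054,0,0,-1],[-0.35,0.094,0,0,-1],[-0.5,0.135,0,0,-1],[-0.5,0.135,0,0,-1],[-0.5,0.135,0,0,-1],[-0.4,0.108,0,0,-1],[-0.2,0.054,0,0,-1]],
  ],
)

```text
clock: 33.98
eef_pos: [0.387, -0.1501, 0.0718]
tool_rot: [0.131, 0.991, 0.0, -0.001]
ft_force: [-0.4, -0.2, -1.8]
grip_width: 0.0169
grasp_force: 61.5
```

```bash
python3 place.py s6 green
```

```text
clk 33.9833 e [ 0.387  -0.1501  0.0718] F [-0.4 -0.2 -1.8] yaw -15.07
tile in setter axes c [ 0.0023 -0.0005] s [0.0587 0.0595] a -3.3 z 0.0422 234 n [-0.002  0.003  1.   ] x -0.027 0.031 y -0.031 0.03
```

Green is in (level, within 2 mm). Next I'll move up and over to look at the amber stand.

Request:
apply_moves(
  targets=[
    [[0,0,0.5,0,-1],[-0.2,-0.1,0.8,-3.9,-1],[-0.3,-0.4,0.8,-3.9,-1],[-0.3,-0.5,0.8,-3.9,-1],[-0.3,-0.5,0.8,-3.9,-1],[-0.3,-0.5,0.8,-3.9,-1],[-0.3,-0.5,0.8,-3.9,-1],[-0.2,-0.3,0.4,-3.9,-1]],
  ],
)

```text
clock: 34.7
eef_pos: [0.3149, -0.266, 0.3046]
tool_rot: [0.363, 0.932, -0.002, 0.004]
ft_force: [0.9, -0.1, -1.5]
grip_width: 0.017
grasp_force: 61.4
```

Request:
apply_moves(
  targets=[
    [[0,0,0,-3.7,-1],[0,0,0,0,-1],[0,0,0,0,-1],[0,0,0,0,-1]],
  ],
)

```text
clock: 35.03
eef_pos: [0.3143, -0.2627, 0.2993]
tool_rot: [0.39, 0.921, 0.0, -0.001]
ft_force: [0.7, -0.8, -2.6]
grip_width: 0.0171
grasp_force: 61.5
```

```bash
python3 look.py w24; python3 - <<'E'
from meas import *
im,d,K,T=load("w24"); w=cloud(d,K,T); x,y,z=[w[...,i] for i in range(3)]
near=lambda cx,cy,r:(np.hypot(x-cx,y-cy)<r)
for n,lo,hi in (("stand",.0035,.045),("base",.0035,.010),("tile",.0325,.041),("batt",.022,.0315)):
    m=main_cluster(near(.471,-.425,.08)&(z>lo)&(z<hi)); print(n,*rect(w[m]))
    if n=="batt":
        mm=near(.471,-.425,.08)&(z>lo)&(z<hi); print(np.c_[w[mm][::max(1,mm.sum()//12)]].round(3).tolist())
m=(z>.004)&(z<.03)&(x>.2)&(x<.42)&(y<-.1)&(y>-.42); m=main_cluster(m); print("brush",*rect(w[m]),w[m].min(0),w[m].max(0))
E
```

```text
35.0833 [ 0.31428664 -0.26259404  0.29916768] [[-0.695, 0.719, -0.001], [0.719, 0.695, 0.001], [0.002, -0.0, -1.0]] 0.017213202793969987 [ 0.32322495  0.70651199 -2.43185003]
stand c [0. 0.] s [0. 0.] a 0.0 z nan 0
base c [0. 0.] s [0. 0.] a 0.0 z nan 0
tile c [0. 0.] s [0. 0.] a 0.0 z nan 0
batt c [0. 0.] s [0. 0.] a 0.0 z nan 0
[]
brush c [ 0.3966 -0.1152] s [0.0473 0.0342] a 4.7 z 0.0086 1057 [ 0.37165472 -0.13374468  0.00407495] [ 0.41984646 -0.1000276   0.01108513]
  return _methods._mean(a, axis=axis, dtype=dtype,
  ret = ret.dtype.type(ret / rcount)
```

Request:
apply_moves(
  targets=[
    [[0,0,0,6,-1],[0,0,0,7,-1],[0,0,0,7,-1],[0,0,0,5,-1],[0,0,0,0,-1],[0,0,0,0,-1],[0,0,0,0,-1]],
  ],
)

```text
clock: 35.67
eef_pos: [0.3143, -0.2628, 0.2995]
tool_rot: [0.183, 0.983, 0.0, -0.0]
ft_force: [0.2, 0.1, -1.5]
grip_width: 0.017
grasp_force: 61.4
```

```bash
python3 look.py w25; python3 - <<'E'
from meas import *
im,d,K,T=load("w25"); w=cloud(d,K,T); x,y,z=[w[...,i] for i in range(3)]
print(proj([.471,-.425,.035],K,T))
near=lambda cx,cy,r:(np.hypot(x-cx,y-cy)<r)
for n,lo,hi in (("stand",.0035,.045),("base",.0035,.010),("tile",.0325,.041),("batt",.022,.0315)):
    mm=near(.471,-.425,.08)&(z>lo)&(z<hi); m=main_cluster(mm); print(n,*rect(w[m]) if m.sum() else 0)
    if n=="batt" and mm.sum(): print(w[mm][::max(1,mm.sum()//14)].round(3).tolist())
m=(z>.004)&(z<.03)&(x>.2)&(x<.40)&(y<-.16)&(y>-.42); m=main_cluster(m); print("brush",*rect(w[m]),w[m].min(0),w[m].max(0))
E
```

```text
35.7167 [ 0.31434663 -0.26289091  0.29964775] [[-0.933, 0.36, -0.0], [0.36, 0.933, 0.0], [0.001, 0.0, -1.0]] 0.017013992896197996 [-0.42085081 -0.08847029 -1.67133412]
[[247.83869371 307.15568996]]
stand c [ 0.4472 -0.4311] s [0.0504 0.0711] a -44.3 z 0.0349 1527
base c [ 0.4472 -0.4311] s [0.0504 0.0711] a -44.3 z 0.0065 574
tile c [ 0.4462 -0.4269] s [0.0419 0.047 ] a 42.0 z 0.0367 805
batt c [ 0.4188 -0.4183] s [0.0123 0.0089] a 40.7 z 0.0277 75
[[0.413, -0.42, 0.022], [0.412, -0.419, 0.028], [0.414, -0.422, 0.026], [0.417, -0.415, 0.026], [0.416, -0.419, 0.028], [0.42, -0.413, 0.025], [0.416, -0.418, 0.03], [0.417, -0.425, 0.027], [0.419, -0.417, 0.029], [0.418, -0.424, 0.028], [0.422, -0.417, 0.028], [0.422, -0.418, 0.028], [0.425, -0.417, 0.027], [0.432, -0.409, 0.031], [0.443, -0.4, 0.03]]
brush c [ 0.3389 -0.3445] s [0.0307 0.0879] a 0.3 z 0.0111 1044 [ 0.3233698  -0.38839694  0.00674136] [ 0.35435093 -0.30056769  0.01538037]
```

Request:
apply_moves(
  targets=[
    [[0,0.1,0,6,-1],[0,0.3,0,7,-1],[0,0.3,0,7,-1],[0,0.3,0,5,-1],[0,0,0,0,-1],[0,0,0,0,-1],[0,0,0,0,-1]],
  ],
)

```text
clock: 36.3
eef_pos: [0.3145, -0.2235, 0.3]
tool_rot: [-0.034, 0.999, -0.0, 0.0]
ft_force: [0.2, -0.6, -1.7]
grip_width: 0.0171
grasp_force: 61.5
```

```bash
python3 look.py w26; cat > amb.py <<'E'
from meas import *
import sys
im,d,K,T=load(sys.argv[1]); w=cloud(d,K,T); x,y,z=[w[...,i] for i in range(3)]
print(proj([.471,-.425,.035],K,T))
near=lambda cx,cy,r:(np.hypot(x-cx,y-cy)<r)
for n,lo,hi in (("stand",.0035,.045),("base",.0035,.010),("tile",.0325,.041)):
    m=main_cluster(near(.471,-.425,.08)&(z>lo)&(z<hi)); print(n,*rect(w[m]) if m.sum() else 0)
E
python3 amb.py w26
```

```text
36.35 [ 0.31444578 -0.22361382  0.29997579] [[-0.998, -0.067, 0.0], [-0.067, 0.998, -0.001], [-0.0, -0.001, -1.0]] 0.01733813173810147 [-0.19452015 -0.27728088 -2.12112583]
[[154.19601178 265.66032977]]
stand c [ 0.4661 -0.4251] s [0.0841 0.0897] a 44.3 z 0.0362 4199
base c [ 0.4661 -0.4251] s [0.0841 0.0897] a 44.3 z 0.0065 1107
tile c [ 0.465  -0.4254] s [0.0702 0.0715] a 43.4 z 0.0368 2732
```

The amber stand is fully seen now: centre (0.4661, -0.4251), axis -45.7°, tile (0.465, -0.4254). The brush beneath the path tops out at 15 mm, so I'll go in with the blade at 20 mm.

Request:
apply_moves(
  targets=[
    [[-0.02,-0.12,-0.2,-6.19,-1],[-0.02,-0.12,-0.2,-6.19,-1],[-0.02,-0.12,-0.2,-6.19,-1],[-0.02,-0.12,-0.2,-6.19,-1],[-0.02,-0.12,-0.2,-6.19,-1],[-0.02,-0.12,-0.2,-6.19,-1],[-0.02,-0.12,-0.2,-6.19,-1],[-0.02,-0.14,-0.2,-6.19,-1]],
  ],
)

```text
clock: 37.02
eef_pos: [0.3078, -0.2631, 0.2354]
tool_rot: [0.391, 0.921, 0.0, -0.0]
ft_force: [0.0, 0.3, -1.7]
grip_width: 0.0175
grasp_force: 61.4
```

Request:
apply_moves(
  targets=[
    [[0,0,-0.5,0,-1],[0,0,-0.6,0,-1],[0,0,-0.6,0,-1],[0,0,-0.6,0,-1],[0,0,-0.6,0,-1],[0,0,-0.4,0,-1],[0,0,-0.26,0,-1],[0,0,-0.4,0,-1]],
  ],
)

```text
clock: 37.68
eef_pos: [0.3082, -0.2632, 0.0771]
tool_rot: [0.388, 0.922, -0.0, 0.0]
ft_force: [1.1, -0.7, -1.8]
grip_width: 0.0171
grasp_force: 61.5
```

Request:
apply_moves(
  targets=[
    [[0,0,0,0,-1],[0,0,0,0,-1],[0,0,0,0,-1]],
  ],
)

```text
clock: 37.93
eef_pos: [0.3083, -0.2629, 0.0781]
tool_rot: [0.388, 0.922, -0.0, 0.0]
ft_force: [-0.3, 0.1, -1.1]
grip_width: 0.017
grasp_force: 61.5
```

Request:
apply_moves(
  targets=[
    [[0.1,-0.1,0,0,-1],[0.2,-0.205,0,0,-1],[0.3,-0.308,0,0,-1],[0.3,-0.308,0,0,-1],[0.3,-0.308,0,0,-1],[0.3,-0.308,0,0,-1],[0.15,-0.154,0,0,-1],[0.09,-0.095,0,0,-1]],
  ],
)

```text
clock: 38.6
eef_pos: [0.379, -0.3353, 0.0783]
tool_rot: [0.387, 0.922, -0.0, 0.001]
ft_force: [-0.7, 0.4, -1.7]
grip_width: 0.0167
grasp_force: 61.5
```

Request:
apply_moves(
  targets=[
    [[0,0,0,0,-1],[0,0,0,0,-1],[0,0,0.05,0,-1],[0,0,0.05,0,-1],[0,0,0.05,0,-1],[0,0,0.05,0,-1],[0,0,0.05,0,-1],[0,0,0.05,0,-1]],
  ],
)

```text
clock: 39.27
eef_pos: [0.3773, -0.3336, 0.0897]
tool_rot: [0.387, 0.922, 0.0, -0.0]
ft_force: [-0.3, -0.5, -2.8]
grip_width: 0.0173
grasp_force: 61.4
```

Request:
apply_moves(
  targets=[
    [[0,0,0.1,0,-1],[0,0,0.2,0,-1],[0,0,0.2,0,-1],[0,0,0.2,0,-1],[0,0,0.2,0,-1],[0,0,0.1,0,-1],[0,0,0,0,-1],[0,0,0,0,-1]],
  ],
)

```text
clock: 39.93
eef_pos: [0.3777, -0.3339, 0.1299]
tool_rot: [0.387, 0.922, -0.0, 0.0]
ft_force: [0.1, -0.3, -2.6]
grip_width: 0.0173
grasp_force: 61.3
```

```bash
sed -i 's/<.2)); p=w/<.28)); p=w/' place.py; python3 place.py s7 amber
```

```text
clk 39.9333 e [ 0.3777 -0.3339  0.1299] F [ 0.1 -0.3 -2.6] yaw -45.58
tile in setter axes c [-0.0927 -0.24  ] s [0.0543 0.0691] a -33.2 z 0.0821 316 n [0.007 0.017 1.   ] x -0.135 -0.054 y -0.268 -0.202
```

Request:
apply_moves(
  targets=[
    [[0.1,0.07,0,1.2,-1],[0.2,0.14,0,2.2,-1],[0.25,0.17,0,2.2,-1],[0.25,0.17,0,2.2,-1],[0.25,0.17,0,2.2,-1],[0.2,0.14,0,2.2,-1],[0.2,0.14,0,2.2,-1],[0.2,0.14,0,2.2,-1]],
  ],
)

```text
clock: 40.65
eef_pos: [0.4445, -0.2873, 0.1295]
tool_rot: [0.248, 0.969, -0.0, -0.0]
ft_force: [0.3, 0.1, -2.4]
grip_width: 0.0171
grasp_force: 61.4
```

Request:
apply_moves(
  targets=[
    [[0.2,0.14,0,2.2,-1],[0.2,0.14,0,2.2,-1],[0.15,0.1,0,2.2,-1],[0.12,0.1,0,2.2,-1],[0.1,0.07,0,2.2,-1],[0.1,0.05,0,2.2,-1],[0,0,0,1.4,-1],[0,0,0,0,-1]],
  ],
)

```text
clock: 41.32
eef_pos: [0.4786, -0.2639, 0.1295]
tool_rot: [0.124, 0.992, -0.0, -0.0]
ft_force: [0.2, 0.2, -3.4]
grip_width: 0.0168
grasp_force: 61.3
```

Request:
apply_moves(
  targets=[
    [[0,0,-0.1,0,-1],[0,0,-0.2,0,-1],[0,0,-0.2,0,-1],[0,0,-0.2,0,-1],[0,0,-0.1,0,-1],[0,0,0,0,-1],[0,0,0,0,-1],[0,0,0,0,-1]],
  ],
)

```text
clock: 41.98
eef_pos: [0.4785, -0.2644, 0.0976]
tool_rot: [0.125, 0.992, -0.0, 0.0]
ft_force: [-1.0, 0.3, -2.7]
grip_width: 0.0168
grasp_force: 61.3
```

```bash
python3 place.py s8 amber
```

```text
clk 41.9833 e [ 0.4785 -0.2644  0.0976] F [-1.   0.3 -2.7] yaw -14.38
tile in setter axes c [ 0.0021 -0.0858] s [0.074  0.0669] a -0.8 z 0.0498 388 n [0.006 0.003 1.   ] x -0.031 0.036 y -0.123 -0.048
```

Centred on the right-hand pocket (0.002, -0.086). Lowering and withdrawing.

Request:
apply_moves(
  targets=[
    [[0,0,-0.1,0,-1],[0,0,-0.1,0,-1],[0,0,-0.1,0,-1],[0,0,-0.1,0,-1],[0,0,-0.1,0,-1],[0,0,-0.1,0,-1],[0,0,-0.05,0,-1],[0,0,0,0,-1]],
  ],
)

```text
clock: 42.7
eef_pos: [0.4779, -0.264, 0.0708]
tool_rot: [0.125, 0.992, 0.0, -0.001]
ft_force: [-0.4, -0.2, -2.1]
grip_width: 0.0171
grasp_force: 61.4
```

Request:
apply_moves(
  targets=[
    [[-0.1,0.026,0,0,-1],[-0.2,0.051,0,0,-1],[-0.35,0.09,0,0,-1],[-0.5,0.128,0,0,-1],[-0.5,0.128,0,0,-1],[-0.5,0.128,0,0,-1],[-0.4,0.103,0,0,-1],[-0.25,0.064,0,0,-1]],
  ],
)

```text
clock: 43.37
eef_pos: [0.3636, -0.2344, 0.0716]
tool_rot: [0.125, 0.992, 0.0, -0.001]
ft_force: [-0.1, -0.8, -1.6]
grip_width: 0.0172
grasp_force: 61.5
```

Request:
apply_moves(
  targets=[
    [[0,0,0.4,0,-1],[0,0,0.8,0,-1],[0,0.4,1,0,-1],[0,0.8,1,0,-1],[0,0.9,1,0,-1],[0,0.9,1,0,-1],[0,0.9,1,0,-1],[0,0.9,0.5,0,-1]],
  ],
)

```text
clock: 44.03
eef_pos: [0.3669, -0.074, 0.3072]
tool_rot: [0.126, 0.992, -0.0, 0.003]
ft_force: [1.7, -0.1, -2.0]
grip_width: 0.0171
grasp_force: 61.4
```

```bash
python3 place.py s9 amber; python3 place.py s10 green
```

```text
clk 44.0333 e [ 0.3669 -0.074   0.3072] F [ 1.7 -0.1 -2. ] yaw -14.5
tile in setter axes c [ 0.0018 -0.0867] s [0.0736 0.0684] a -1.7 z 0.0418 393 n [-0.002  0.004  1.   ] x -0.032 0.036 y -0.124 -0.05
clk 44.0833 e [ 0.368  -0.0681  0.3102] F [0.7 3.6 0.2] yaw -14.06
tile in setter axes c [0.0013 0.0013] s [0.0582 0.0624] a 2.3 z 0.042 237 n [0.003 0.017 1.   ] x -0.028 0.031 y -0.03 0.033
```

```bash
python3 look.py w27; cat > blu.py <<'E'
from meas import *
import sys
im,d,K,T=load(sys.argv[1]); w=cloud(d,K,T); x,y,z=[w[...,i] for i in range(3)]
print(proj([.545,.18,.18],K,T))
near=(np.hypot(x-.545,y-.18)<.08)
for n,lo,hi in (("stand",.1535,.195),("base",.1535,.160),("tile",.1825,.193)):
    m=main_cluster(near&(z>lo)&(z<hi)); print(n,*rect(w[m]) if m.sum() else 0)
m=near&(z>.146)&(z<.1525); print("head z",np.median(z[m]),m.sum())
E
python3 blu.py w27
```

```text
44.1833 [ 0.36726755 -0.07263999  0.30587749] [[-0.97, 0.243, 0.006], [0.243, 0.97, -0.001], [-0.006, 0.0, -1.0]] 0.01713615306243921 [ 0.15706331 -0.21384134 -2.0740138 ]
[[642.32153432 310.4701814 ]]
stand c [0.5368 0.1663] s [0.0517 0.0904] a -11.9 z 0.1747 5828
base c [0.5368 0.1663] s [0.0517 0.0904] a -11.9 z 0.1563 1611
tile c [0.5338 0.162 ] s [0.0325 0.0712] a -8.9 z 0.1863 2227
head z 0.14900083291119626 5392
```

Request:
apply_moves(
  targets=[
    [[-0.2,0.3,0.2,0,-1],[-0.3,0.4,0.4,0,-1],[-0.3,0.4,0.4,0,-1],[-0.2,0.3,0.2,0,-1],[0,0,0,0,-1],[0,0,0,0,-1],[0,0,0,0,-1]],
  ],
)

```text
clock: 44.77
eef_pos: [0.3262, -0.0192, 0.3506]
tool_rot: [0.126, 0.992, -0.0, -0.001]
ft_force: [-0.7, 0.7, -1.9]
grip_width: 0.017
grasp_force: 61.5
```

```bash
python3 look.py w28; python3 blu.py w28
```

```text
44.8167 [ 0.32624344 -0.01917908  0.35050937] [[-0.968, 0.25, -0.002], [0.25, 0.968, -0.0], [0.002, -0.001, -1.0]] 0.01707690061590885 [-0.0965689  -0.21137099 -2.24862349]
[[555.96168705 328.44014501]]
stand c [0.5401 0.1827] s [0.0847 0.0908] a -11.9 z 0.1855 7190
base c [0.5401 0.1827] s [0.0847 0.0908] a -11.9 z 0.1562 1604
tile c [0.5378 0.182 ] s [0.0718 0.0729] a -9.9 z 0.1865 4135
head z 0.1489081880608725 4374
```

The blue stand is at (0.540, 0.183), yaw -11.9°, with the tile at (0.538, 0.182). Lining up high, then descending in front of it.

Request:
apply_moves(
  targets=[
    [[-0.03,0.4,0,0.5,-1],[-0.03,0.8,0,0.5,-1],[-0.03,0.9,0,0.5,-1],[-0.03,0.9,0,0.5,-1],[-0.03,0.9,0,0.6,-1],[-0.03,0.9,0,0,-1],[-0.03,0.8,0,0,-1],[-0.035,0.6,0,0,-1]],
  ],
)

```text
clock: 45.48
eef_pos: [0.3167, 0.2316, 0.3503]
tool_rot: [0.102, 0.995, -0.0, -0.001]
ft_force: [0.3, 0.7, -1.0]
grip_width: 0.0171
grasp_force: 61.5
```

Request:
apply_moves(
  targets=[
    [[0,0.025,-0.3,0,-1],[0,0,-0.5,0,-1],[0,0,-0.6,0,-1],[0,0,-0.6,0,-1],[0,0,-0.6,0,-1],[0,0,-0.4,0,-1],[0,0,-0.2,0,-1],[0,0,0,0,-1]],
  ],
)

```text
clock: 46.15
eef_pos: [0.3156, 0.2292, 0.2211]
tool_rot: [0.103, 0.995, -0.002, -0.002]
ft_force: [-0.5, 0.3, -1.4]
grip_width: 0.0171
grasp_force: 61.4
```

Request:
apply_moves(
  targets=[
    [[0,0,0,0,-1],[0,0,0,0,-1],[0,0,0,0,-1]],
  ],
)

```text
clock: 46.4
eef_pos: [0.3174, 0.2311, 0.2248]
tool_rot: [0.103, 0.995, 0.001, 0.001]
ft_force: [0.0, 0.5, -2.4]
grip_width: 0.0168
grasp_force: 61.4
```

```bash
python3 place.py s11 green
```

```text
clk 46.4 e [0.3174 0.2311 0.2248] F [ 0.   0.5 -2.4] yaw -11.79
tile in setter axes c [0.0018 0.001 ] s [0.058  0.0627] a 1.2 z 0.0421 237 n [-0.011  0.01   1.   ] x -0.028 0.031 y -0.031 0.032
```

Request:
apply_moves(
  targets=[
    [[0.15,-0.032,0,0,-1],[0.3,-0.065,0,0,-1],[0.4,-0.087,0,0,-1],[0.4,-0.087,0,0,-1],[0.4,-0.087,0,0,-1],[0.4,-0.087,0,0,-1],[0.25,-0.054,0,0,-1],[0.14,-0.03,0,0,-1]],
  ],
)

```text
clock: 47.12
eef_pos: [0.4161, 0.209, 0.2236]
tool_rot: [0.103, 0.995, 0.0, 0.0]
ft_force: [-0.5, 0.6, -1.4]
grip_width: 0.0171
grasp_force: 61.4
```

Request:
apply_moves(
  targets=[
    [[0,0,0,0,-1],[0,0,0,0,-1],[0,0,0.07,0,-1],[0,0,0.07,0,-1],[0,0,0.07,0,-1],[0,0,0.07,0,-1],[0,0,0.07,0,-1],[0,0,0.07,0,-1]],
  ],
)

```text
clock: 47.78
eef_pos: [0.4138, 0.2096, 0.2408]
tool_rot: [0.102, 0.995, 0.0, -0.0]
ft_force: [-0.1, 0.4, -2.4]
grip_width: 0.017
grasp_force: 61.4
```

Request:
apply_moves(
  targets=[
    [[0,0,0.1,0,-1],[0,0,0.2,0,-1],[0,0,0.3,0,-1],[0,0,0.3,0,-1],[0,0,0.2,0,-1],[0,0,0.1,0,-1],[0,0,0,0,-1],[0,0,0,0,-1]],
  ],
)

```text
clock: 48.45
eef_pos: [0.4141, 0.2095, 0.2884]
tool_rot: [0.103, 0.995, 0.0, -0.0]
ft_force: [-0.6, 0.5, -3.2]
grip_width: 0.0171
grasp_force: 61.4
```

```bash
sed -i 's/<.28)); p=w/<.45)); p=w/' place.py; python3 place.py s12 blue
```

```text
clk 48.45 e [0.4141 0.2095 0.2884] F [-0.6  0.5 -3.2] yaw -11.78
tile in setter axes c [-0.1805  0.3608] s [0.0596 0.0613] a 3.2 z 0.2399 134 n [0.004 0.012 1.   ] x -0.21 -0.15 y 0.33 0.392
```

Request:
apply_moves(
  targets=[
    [[0.05,-0.1,0,0,-1],[0.1,-0.2,0,0,-1],[0.15,-0.3,0,0,-1],[0.15,-0.4,0,0,-1],[0.15,-0.5,0,0,-1],[0.15,-0.5,0,0,-1],[0.15,-0.5,0,0,-1],[0.15,-0.5,0,0,-1]],
  ],
)

```text
clock: 49.17
eef_pos: [0.4562, 0.0877, 0.288]
tool_rot: [0.103, 0.995, -0.0, -0.0]
ft_force: [0.3, 0.6, -2.6]
grip_width: 0.017
grasp_force: 61.3
```

Request:
apply_moves(
  targets=[
    [[0.18,-0.5,-0.1,-0.4,-1],[0.18,-0.5,-0.2,-0.4,-1],[0.18,-0.5,-0.3,-0.4,-1],[0.18,-0.5,-0.3,-0.4,-1],[0.18,-0.5,-0.3,-0.4,-1],[0.18,-0.5,-0.3,-0.4,-1],[0.18,-0.5,-0.3,-0.4,-1],[0.18,-0.5,-0.3,-0.4,-1]],
  ],
)

```text
clock: 49.83
eef_pos: [0.5135, -0.0725, 0.2034]
tool_rot: [0.131, 0.991, -0.0, -0.001]
ft_force: [0.7, 0.1, -1.6]
grip_width: 0.017
grasp_force: 61.3
```

Request:
apply_moves(
  targets=[
    [[0.1,-0.3,-0.3,0,-1],[0.05,-0.2,-0.3,0,-1],[0.04,-0.1,-0.3,0,-1],[0,-0.09,-0.3,0,-1],[0,0,-0.3,0,-1],[0,0,-0.2,0,-1],[0,0,-0.1,0,-1],[0,0,-0.06,0,-1]],
  ],
)

```text
clock: 50.5
eef_pos: [0.5207, -0.0981, 0.1292]
tool_rot: [0.13, 0.991, 0.0, -0.001]
ft_force: [1.1, -0.7, -2.4]
grip_width: 0.0175
grasp_force: 61.3
```

Request:
apply_moves(
  targets=[
    [[0,0,-0.1,0,-1],[0,0,-0.2,0,-1],[0,0,-0.2,0,-1],[0,0,-0.2,0,-1],[0,0,-0.1,0,-1],[0,0,0,0,-1],[0,0,0,0,-1],[0,0,0,0,-1]],
  ],
)

```text
clock: 51.17
eef_pos: [0.5216, -0.0982, 0.0983]
tool_rot: [0.13, 0.991, -0.0, 0.0]
ft_force: [-0.1, 0.3, -2.5]
grip_width: 0.0169
grasp_force: 61.3
```

```bash
python3 place.py s13 blue
```

```text
clk 51.1667 e [ 0.5216 -0.0982  0.0983] F [-0.1  0.3 -2.5] yaw -14.97
tile in setter axes c [0.0015 0.0822] s [0.0642 0.0605] a -0.6 z 0.0502 222 n [0.015 0.019 1.   ] x -0.029 0.031 y 0.05 0.114
```

Request:
apply_moves(
  targets=[
    [[0.005,0.025,-0.1,0,-1],[0,0,-0.1,0,-1],[0,0,-0.1,0,-1],[0,0,-0.1,0,-1],[0,0,-0.1,0,-1],[0,0,-0.1,0,-1],[0,0,-0.05,0,-1],[0,0,0,0,-1]],
  ],
)

```text
clock: 51.88
eef_pos: [0.5211, -0.097, 0.0714]
tool_rot: [0.13, 0.991, 0.0, -0.001]
ft_force: [-0.3, 0.1, -1.3]
grip_width: 0.0167
grasp_force: 61.4
```

Request:
apply_moves(
  targets=[
    [[-0.1,0.027,0,0,-1],[-0.2,0.054,0,0,-1],[-0.35,0.094,0,0,-1],[-0.5,0.135,0,0,-1],[-0.5,0.135,0,0,-1],[-0.5,0.135,0,0,-1],[-0.4,0.108,0,0,-1],[-0.25,0.067,0,0,-1]],
  ],
)

```text
clock: 52.55
eef_pos: [0.4064, -0.0662, 0.0721]
tool_rot: [0.13, 0.991, 0.0, -0.001]
ft_force: [-0.1, 0.6, -1.2]
grip_width: 0.0172
grasp_force: 61.5
```

```bash
python3 place.py s14 blue; python3 place.py s15 green; python3 place.py s16 amber; python3 - <<'E'
from meas import *
# rest tile centre from earlier overhead views
for f in ("w18","w21","w24","w25","w26"):
    im,d,K,T=load(f); w=cloud(d,K,T); x,y,z=[w[...,i] for i in range(3)]
    m=main_cluster((z>.0045)&(z<.0125)&(x>.3)&(x<.55)&(y<.1)&(y>-.2)); print(f,*rect(w[m]))
E
```

```text
clk 52.55 e [ 0.4064 -0.0662  0.0721] F [-0.1  0.6 -1.2] yaw -14.97
tile in setter axes c [0.0016 0.0819] s [0.0641 0.0642] a -3.9 z 0.0416 229 n [-0.011  0.025  1.   ] x -0.03 0.032 y 0.048 0.115
clk 52.6 e [ 0.4047 -0.0658  0.0718] F [-3.7  0.5 -2.4] yaw -14.96
tile in setter axes c [ 0.0014 -0.    ] s [0.0589 0.0613] a 1.5 z 0.0418 235 n [-0.004  0.005  1.   ] x -0.029 0.031 y -0.031 0.031
clk 52.65 e [ 0.4067 -0.0663  0.0721] F [-0.   0.2 -1.5] yaw -14.96
tile in setter axes c [ 0.0022 -0.0844] s [0.0691 0.0759] a 1.5 z 0.0417 394 n [ 0.014 -0.     1.   ] x -0.032 0.036 y -0.123 -0.046
w18 c [ 0.4384 -0.0472] s [0.1499 0.15  ] a 9.8 z 0.0088 10623
w21 c [ 0.4373 -0.0653] s [0.142  0.1154] a 9.6 z 0.0085 18153
w24 c [ 0.4384 -0.0474] s [0.1515 0.1505] a 9.8 z 0.0087 17172
w25 c [ 0.4384 -0.0473] s [0.1511 0.1506] a 9.8 z 0.0087 13586
w26 c [ 0.4385 -0.047 ] s [0.1505 0.1509] a 10.2 z 0.0087 11058
```

All three tiles are seated (tops at 0.042, level, within 3 mm). Returning the lifter to the patterned tile, centred at (0.4384, -0.0473).

Request:
apply_moves(
  targets=[
    [[-0.12,0.08,0.2,0,-1],[-0.2,0.15,0.2,0,-1],[-0.3,0.2,0,0,-1],[-0.4,0.25,0,0,-1],[-0.4,0.25,0,0,-1],[-0.25,0.15,0,0,-1],[-0.15,0.1,0,0,-1],[0,0,0,0,-1]],
  ],
)

```text
clock: 53.37
eef_pos: [0.3361, -0.0192, 0.0883]
tool_rot: [0.13, 0.992, 0.0, -0.0]
ft_force: [-0.1, -0.5, -0.8]
grip_width: 0.0171
grasp_force: 61.4
```

Request:
apply_moves(
  targets=[
    [[0,0,-0.1,0,-1],[0,0,-0.15,0,-1],[0,0,-0.1,0,-1],[0,0,-0.08,0,-1],[0,0,-0.05,0,-1],[0,0,-0.05,0,-1],[0,0,0,0,-1],[0,0,0,0,-1]],
  ],
)

```text
clock: 54.03
eef_pos: [0.3368, -0.0198, 0.0668]
tool_rot: [0.13, 0.991, -0.0, -0.0]
ft_force: [0.5, 0.3, -1.3]
grip_width: 0.0172
grasp_force: 61.5
```

Request:
apply_moves(
  targets=[
    [[0,0,-0.015,0,-1],[0,0,0,0,-1],[0,0,0,0,-0.5],[0,0,0,0,-0.4],[0,0,0,0,0],[0,0,0,0,0.5],[0,0,0,0,0.5],[0,0,0,0,0.5]],
  ],
)

```text
clock: 54.7
eef_pos: [0.3368, -0.0197, 0.0663]
tool_rot: [0.13, 0.991, 0.0, 0.0]
ft_force: [-0.1, -0.4, -0.4]
grip_width: 0.0636
grasp_force: 0.0
```

Request:
apply_moves(
  targets=[
    [[0,0,0.2,0,0.5],[0,0,0.4,0,0.5],[0,0,0.7,0,0.5],[0,0,0.9,0,0.5],[0,0,0.9,0,0.5],[0,0,0.9,0,0.5],[0,0,0.9,0,0.5],[0,0,0.5,0,0.5]],
  ],
)

```text
clock: 55.37
eef_pos: [0.3379, -0.0198, 0.2863]
tool_rot: [0.13, 0.991, 0.0, 0.003]
ft_force: [2.1, 0.1, -0.1]
grip_width: 0.0644
grasp_force: 0.0
```

Request:
apply_moves(
  targets=[
    [[-0.3,0.2,0.3,0,0.5],[-0.5,0.3,0.2,0,0.5],[0,0,0,0,0.5],[0,0,0,0,0.5]],
  ],
)

```text
clock: 55.7
eef_pos: [0.3046, 0.0005, 0.3028]
tool_rot: [0.13, 0.992, 0.0, 0.001]
ft_force: [0.7, -0.5, 0.5]
grip_width: 0.0639
grasp_force: 0.0
```

```bash
python3 place.py s17 blue; python3 place.py s18 green; python3 place.py s19 amber; python3 look.py w29; python3 - <<'E'
from meas import *
im,d,K,T=load("w29"); w=cloud(d,K,T); x,y,z=[w[...,i] for i in range(3)]
m=main_cluster((z>.07)&(z<.09)&(x>.2)&(x<.5)&(abs(y)<.15)); print("handle",*rect(w[m]),w[m].min(0),w[m].max(0))
c=w[m].mean(0); n=np.linalg.svd(w[m]-c,full_matrices=False)[2]; print("axis",n[0])
hsv=cv2.cvtColor(im,cv2.COLOR_BGR2HSV).astype(int)
m=main_cluster((z>.0095)&(z<.016)&(x>.33)&(x<.55)&(y>-.15)&(y<.08)); print("blade",*rect(w[m]))
im,d,K,T=load("s19"); w=cloud(d,K,T); x,y,z=[w[...,i] for i in range(3)]
m=(abs(x-.484)<.05)&(abs(y-.418)<.05)&(z>.03)&(z<.12)&(im.min(-1)>90); p=w[m]; print("cup",p.mean(0),p.max(0),p.min(0),m.sum())
E
```

```text
clk 55.7 e [0.3046 0.0005 0.3028] F [ 0.7 -0.5  0.5] yaw -14.91
tile in setter axes c [0.0014 0.0821] s [0.0652 0.0599] a -0.8 z 0.0418 227 n [-0.001 -0.003  1.   ] x -0.029 0.032 y 0.05 0.115
clk 55.75 e [3.048e-01 3.000e-04 3.023e-01] F [ 0.8 -0.1  0.2] yaw -14.94
tile in setter axes c [0.0006 0.0002] s [0.058  0.0616] a 1.4 z 0.042 235 n [0.009 0.015 1.   ] x -0.029 0.03 y -0.031 0.03
clk 55.8 e [3.049e-01 2.000e-04 3.020e-01] F [-0.3  0.4  0.7] yaw -14.96
tile in setter axes c [ 0.0022 -0.0847] s [0.0721 0.0677] a -0.3 z 0.0416 392 n [ 0.011 -0.003  1.   ] x -0.032 0.036 y -0.121 -0.049
55.9 [3.04846673e-01 9.24663287e-05 3.01677724e-01] [[-0.966, 0.259, -0.001], [0.259, 0.966, -0.0], [0.001, -0.0, -1.0]] 0.06397208391508283 [-1.11094319 -0.32755882 -1.08102041]
handle c [ 0.3206 -0.0162] s [0.018  0.1136] a -15.1 z 0.0792 1746 [ 0.26459125 -0.03887762  0.07035411] [0.37676126 0.00681944 0.08181669]
axis [ 0.96356555 -0.26745321 -0.0031963 ]
blade c [ 0.4399 -0.0498] s [0.043  0.1289] a -16.3 z 0.0115 1852
cup [0.49331869 0.40768383 0.07899599] [0.52477716 0.44460611 0.0924022 ] [0.46721213 0.38165022 0.037965  ] 129
```

Lifter is flat, its mid-blade 3 mm from the tile's middle. One last check of the cup from close by.

Request:
apply_moves(
  targets=[
    [[0.1,0.6,0.2,0,0.5],[0.1,0.9,0.2,0,0.5],[0.1,0.9,0.2,0,0.5],[0.1,0.9,0.1,0,0.5],[0.1,0.9,0.1,0,0.5],[0.1,0.9,0,0,0.5],[0.1,0.9,0,0,0.5],[0.1,0.6,0,0,0.5]],
  ],
)

```text
clock: 56.57
eef_pos: [0.337, 0.2672, 0.3332]
tool_rot: [0.129, 0.992, -0.0, -0.001]
ft_force: [-0.2, -1.0, 0.3]
grip_width: 0.0641
grasp_force: 0.0
```

Request:
apply_moves(
  targets=[
    [[0,0,0,0,0.5],[0,0,0,0,0.5],[0,0,0,0,0.5],[0,0,0,0,0.5]],
  ],
)

```text
clock: 56.9
eef_pos: [0.3367, 0.2633, 0.334]
tool_rot: [0.131, 0.991, -0.0, -0.0]
ft_force: [-0.3, 0.7, -1.2]
grip_width: 0.0641
grasp_force: 0.0
```

```bash
python3 cupcheck.py w30
```

```text
56.95 [0.33677111 0.26316735 0.33425654]
[0.03812074 0.03160557 0.9987732 ] 0.08656668258894082 ((0.4942675232887268, 0.42108362913131714), 0.0298499446362257)
```

The cup has shifted to about 13 mm off the peg axis, probably the expected knock, but it's still home: base 5.6 mm above the peg top against a 10 mm limit. The peg inside the cup caps the offset at 17 mm, under the 20 mm limit. Handing in.

```bash
python3 -c "
from h import *
print(order.job_done())"
```

```text
the job is handed in; nothing more can be done
None
```

The job is handed in at about 57 s: all three tiles are level in setter pockets, the lifter is flat on the middle of the patterned tile, and the cup is mouth down and home on the peg but about 13 mm off its axis (limit 20); the judge gave no verdict.

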